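# Set the paint table: palettes off the lazy Susan, wells up, paint jars on

## Robot

A 6-joint arm with a two-finger parallel gripper is mounted at the origin on the work surface. World frame = base frame: x ahead of the robot, y to its left, z up, the work surface at z = 0. Lengths are in m, angles in degrees, forces in N, time in s.
With the tool pointing down it reaches from about 0.375 to 0.9 m from the base axis. Payload 3.1 kg.
Tool frame: the origin (TCP) lies at the very end of the fingers, on their centre line; the grasp point (between the pads) lies 19 mm behind it; z points along the fingers, y is the line along which they close (so a half turn about z gives the same grasp; the last joint's range is limited). The gripper opens to 87 mm and grips with 3 to 60 N. Pads are 19 mm wide; open, the fingers measure 117 mm over their backs; the gripper's body (75 mm by 190 mm) begins 51 mm behind the grasp point.
Start: joints at [-82.706, 30.224, 82.088, -0, 67.689, -10.227], TCP at [0.188, -0.596, 0.223] pointing down, gripper open.
Joint ranges: [-176.69, 176.69], [-43.24, 126.21], [12.49, 139.97], [-82, 262], [0, 151.66], [-163.58, 163.58]. Speed limits (degrees/s): [159.86, 159.86, 180, 180, 180, 180].

## Interface

Orientations are given as a 3x3 rotation matrix whose columns are the frame's x, y, z axes.
In Python, from rig import readout, viewer, ticket gives the robot as it stands.
- The arm moves only by the tool send_rows, never from a script. Its argument "moves" is a list of rows, each a list of 6 numbers: the shift along the tool's x, y, z in units of 250 mm (1.0 is 250 mm), then the turn, a rotation vector about the tool's x, y, z in units of 90 degrees (1.0 is 90 degrees). A call has 1 to 12 rows; each row is the pose to reach, as a shift and turn from the pose commanded when the call began, along the tool's axes at that moment; what a row does not reach only later rows make up. A row lasts 1/10 s, in which the tool goes at most 50 mm and 8.59 degrees, less where a joint would pass 70% of its speed; a pose out of reach is approached as far as the arm can. A call with a number of a shift or a turn outside -1 to 1 is refused whole. A call with a gripper value outside its range is refused whole. "grip" is the opening, from 0 (shut) to 1 (fully open), set as the call begins (left out, the last holds). The fingers move at their own pace and stop on an object; the grip force is fixed at half the most. Time passes only in rows, so rows that repeat a pose let the fingers close. It gives the time, the measured TCP pose, the force, the opening and the grip force at its end, in the units of the state.
- readout.read_state(): the state, without advancing time (a new reading comes with each control period).
- viewer.capture(name): name is "side" or "top" or "wrist"; returns (picture, depth): 400x640x3 uint8, red, green, blue; 400x640 float32, m along the optical axis (not along the pixel's ray), 0 where there is no reading.
- viewer.camera_info(name): a dict with "fx", "fy", "cx", "cy" (pixels), "R" (3x3) and "t" (3): a world point X has camera coordinates R X + t; the wrist camera has in their place "tool_from_camera" (4x4, takes a point from camera to tool coordinates, whose origin is the TCP and whose axes are the flange's). Camera axes: x right, y down, z forward; pixel columns grow to the right and rows downward; lengths in m; the calibration is good to about 2 mm. The wrist camera is an equidistant fisheye: a pixel r from the principal point sees the ray r / f radians off the axis. A picture is of the moment at which its call begins: read the wrist's pose just before it. camera_info takes no time and is no camera call.
- ticket.hand_in(): hands the job in; it is judged then, once.
The state is a dict: "time_s": time; "joint_positions": joint angles; "qvel": joint speeds; "tau": joint torques, N m; "position": TCP position; "tcp_rot": TCP orientation; "force": force on the tool from outside, world axes, zero at the start; "moment": the same for the moment, N m; "opening": opening from 0.0 (shut) to 1.0 (fully open); "grasp_force": force on a finger pad.
Only numpy, scipy, OpenCV 4.12 (cv2) and the standard library are available. Lean on these libraries where they do the work, as an engineer would, in place of code of your own. Each camera call takes 0.05 s, during which the arm holds its last target. There are 200 camera calls.

## Task

Get the painting table ready for class: take every palette off the lazy Susan and lay them side by side on the dark serving board, each flat, wholly on the board and with its wells up, turning over any that is upside down. Once all the palettes are laid out, stand every paint jar from the table upright on the emptied lazy Susan, wholly on its disc. Leave the cup, the tin and the brush pot where they are.

Things in the scene. Friction and masses are not known exactly. Their poses are not given: they have to be found in the camera images.
- susan: lazy Susan, fixed in place: round wooden disc 300 mm in diameter that spins freely about its vertical axis on a low steel foot. Origin: on the axis at table height; the disc's top is 32 mm above it. Lies left or right of the middle.
- board: dark wooden serving board fixed flat on the table, 180 (its x) x 360 (its y) x 12 mm. Origin: centre of its underside; its top is 12 mm above it. On the other side from the lazy Susan.
- palette_a: white porcelain palette, a shallow dish 70 (its x) x 56 (its y) x 20 mm; walls, floor 5 mm, two dividers: three open wells on its +z side, plain on the other. Starts on the lazy Susan, wells up or upside down. Origin: centre of the plain underside (the solid's middle is 10 mm along +z). +z points out of the wells. May be absent (None).
- palette_b: white porcelain palette, a shallow dish 70 (its x) x 56 (its y) x 20 mm; walls, floor 5 mm, two dividers: three open wells on its +z side, plain on the other. Starts on the lazy Susan, wells up or upside down. Origin: centre of the plain underside (the solid's middle is 10 mm along +z). +z points out of the wells. May be absent (None).
- palette_c: white porcelain palette, a shallow dish 70 (its x) x 56 (its y) x 20 mm; walls, floor 5 mm, two dividers: three open wells on its +z side, plain on the other. Starts on the lazy Susan, wells up or upside down. Origin: centre of the plain underside (the solid's middle is 10 mm along +z). +z points out of the wells. May be absent (None).
- jar_1: closed grey plastic paint jar with black lid, a plain upright cylinder 52 mm in diameter, 72 mm tall; it starts standing on the table between lazy Susan and board. Origin: centre of its base, z up its axis. May be absent (None).
- jar_2: closed grey plastic paint jar with black lid, a plain upright cylinder 52 mm in diameter, 72 mm tall; it starts standing on the table between lazy Susan and board. Origin: centre of its base, z up its axis. May be absent (None).
- jar_3: closed grey plastic paint jar with black lid, a plain upright cylinder 52 mm in diameter, 72 mm tall; it starts standing on the table between lazy Susan and board. Origin: centre of its base, z up its axis. May be absent (None).
- jar_4: closed grey plastic paint jar with black lid, a plain upright cylinder 52 mm in diameter, 72 mm tall; it starts standing on the table between lazy Susan and board. Origin: centre of its base, z up its axis. May be absent (None).
- cup: bystander: white cup 60 mm across, 70 mm high; origin centre of its base
- tin: bystander: tin can 70 mm in diameter, 90 mm high; origin centre of its base
- brush_pot: bystander: square wooden pot 75 x 75 x 100 mm with brushes standing in it to 260 mm; origin centre of its base
There are look-alikes about, which are no part of the job. Leave any brown look-alike of the jar_1 alone.

How it is judged (in metres and radians):
On the way, in this order (a step that is already met when the one before it is completed fails the run):
1. every palette lies flat on the board, wells up (angle between each of palette_a, palette_b, palette_c's own z axis and vertical below 0.1 rad and x of palette_a in the frame of board between -0.064 and 0.064 m and y of palette_a in the frame of board between -0.154 and 0.154 m and z of palette_a in the frame of board between 0.008 and 0.017 m and x of palette_b in the frame of board between -0.064 and 0.064 m and y of palette_b in the frame of board between -0.154 and 0.154 m and z of palette_b in the frame of board between 0.008 and 0.017 m and x of palette_c in the frame of board between -0.064 and 0.064 m and y of palette_c in the frame of board between -0.154 and 0.154 m and z of palette_c in the frame of board between 0.008 and 0.017 m), for 0.2 s.
2. every paint jar stands on the lazy Susan (angle between each of jar_1, jar_2, jar_3, jar_4's own z axis and vertical below 0.1 rad and horizontal distance between each of jar_1, jar_2, jar_3, jar_4 and susan below 0.128 m and z of jar_1 in the frame of susan between 0.028 and 0.037 m and z of jar_2 in the frame of susan between 0.028 and 0.037 m and z of jar_3 in the frame of susan between 0.028 and 0.037 m and z of jar_4 in the frame of susan between 0.028 and 0.037 m), for 0.2 s.
At the end, for the whole second after the job is handed in: Every palette present lies wells up (within 0.1 rad of level) directly on the board, its centre at least 26 mm in from the board's edges; every jar present stands upright (within 0.1 rad) on the lazy Susan's disc, its axis within 128 mm of the disc's; all are at rest (under 4 cm/s) (all of step 1 and all of step 2 and linear speed of each of palette_a, palette_b, palette_c, jar_1, jar_2, jar_3, jar_4 below 0.04 m/s); the robot touches nothing.
It fails at once if a bystander (cup, tin, brush pot) is moved more than 3 cm (distance of any of cup, tin, brush_pot from where it was at the start of the episode above 0.03 m).
Of palette_a, palette_b, palette_c only 2 to 3 are there at a start; the rules pass over those that are not, and their reading is None.
Of jar_1, jar_2, jar_3, jar_4 only 3 to 4 are there at a start; the rules pass over those that are not, and their reading is None.
At some moment in a run one of palette_a, palette_b, palette_c may be knocked a few centimetres aside while the robot is not near it.
It also fails if it takes over 210 s, if anything falls off the work surface, if the arm or the gripper's body presses on something with over 40 N, if the wrist force passes 120 N, or if a joint passes its speed limit or range.

## Working session

There is one attempt and no reset: what is moved stays moved. The work goes in short steps, Python scripts to look and compute and a tool call to move; the robot and the scene stay as the last step left them, time stands still between calls to the robot, and variables do not carry over. Pictures are saved under pics/ and viewed, at most 14 in all, crops included, and the job is handed in when it is done.

Besides the shell and the picture viewer there is one more tool, called after "Request:" in YAML: its name, and indented under it one key for each argument. send_rows: Moves the arm, as the interface text tells. Shifts and turns lie within -1 to 1; 1 stands for 250 mm of shift or 90 degrees of turn. Its arguments: {"type":"object","properties":{"moves":{"type":"array"},"grip":{"type":"number"}},"required":["moves"]}

```bash
ls; mkdir -p pics; python3 - <<'E'
from rig import readout, viewer
import cv2,numpy as np
s=readout.read_state();print({k:np.round(v,3).tolist() for k,v in s.items()})
for n in("top","side"):
    im,d=viewer.capture(n);cv2.imwrite(f"pics/{n}0.png",im[:,:,::-1]);np.savez(f"pics/{n}0.npz",im=im,d=d)
    print(n,viewer.camera_info(n))
print(viewer.camera_info("wrist"))
E
```

```text
pics
{'time_s': 0.0, 'joint_positions': [-82.706, 30.278, 82.156, -0.002, 67.688, -10.229], 'qvel': [0.015, 0.043, 0.171, -0.009, 0.036, -0.054], 'tau': [0.0, -44.004, -17.659, 0.063, 0.058, -0.0], 'position': [0.188, -0.595, 0.222], 'tcp_rot': [[0.954, 0.301, -0.0], [0.301, -0.954, 0.002], [0.0, -0.002, -1.0]], 'force': [0.045, -0.118, 0.342], 'moment': [0.003, -0.007, 0.041], 'grasp_force': 0.0, 'opening': 1.001}
top {'fx': 486.5671873530153, 'fy': 486.5671873530153, 'cx': 315.423021090548, 'cy': 195.96246780379963, 'R': array([[ 0.00707642, -0.99996156, -0.005178  ],
       [-0.99051641, -0.00629887, -0.13725003],
       [ 0.13721214,  0.00610013, -0.9905229 ]]), 't': array([-0.02035468,  0.60329135,  1.52051999])}
side {'fx': 449.09991810077076, 'fy': 449.09991810077076, 'cx': 324.7863136518292, 'cy': 199.0585465565949, 'R': array([[-0.99568318, -0.09207249,  0.01173299],
       [-0.075608  ,  0.73124664, -0.67790986],
       [ 0.05383714, -0.67587056, -0.73505139]]), 't': array([0.58515044, 0.09765347, 1.52323035])}
{'fx': 309.70691628693146, 'fy': 309.70691628693146, 'cx': 321.1455185091548, 'cy': 204.20673433227904, 'tool_from_camera': array([[ 5.13403657e-04, -9.64316401e-01, -2.64751989e-01,
         7.20884846e-02],
       [ 9.99999799e-01,  3.96300128e-04,  4.95727496e-04,
         5.68916898e-05],
       [-3.73116907e-04, -2.64752190e-01,  9.64316410e-01,
        -1.62223459e-01],
       [ 0.00000000e+00,  0.00000000e+00,  0.00000000e+00,
         1.00000000e+00]])}
```

View pics/top0.png

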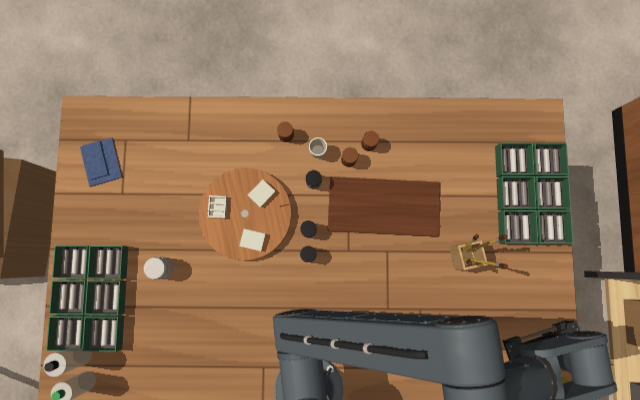

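View pics/side0.png

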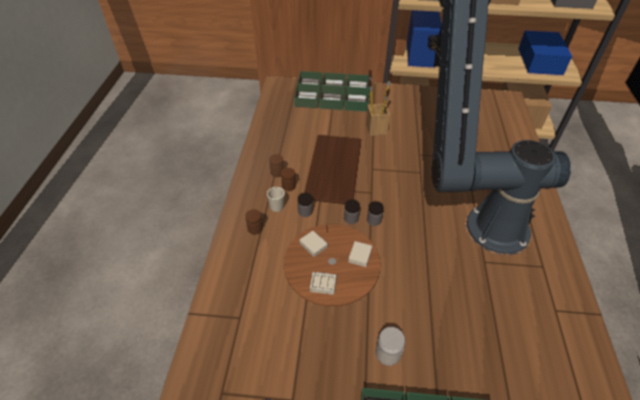

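The top view shows the lazy Susan at (245,214). One palette at (217,206) is wells up, and those at (261,193) and (253,240) show plain undersides, so they are upside down. There are three jars with black lids at (314,180), (309,229) and (309,254). The brown ones at (286,131), (350,156) and (371,141) are look-alikes. The board is at (385,207). Next I measure these and confirm with a crop.

```bash
cat > h.py <<'E'
import numpy as np, cv2
from rig import readout, viewer
def topdown(z, im, cam="top", x0=.25,x1=.95,y0=-.5,y1=.5, s=1000):
    """rectified view of plane z: row=(x1-x)*s, col=(y1-y)*s"""
    c=viewer.camera_info(cam); K=np.array([[c['fx'],0,c['cx']],[0,c['fy'],c['cy']],[0,0,1]])
    P=K@np.c_[c['R'],c['t']]; H=np.c_[P[:,0],P[:,1],P[:,2]*z+P[:,3]]
    M=np.array([[0,-1/s,x1],[-1/s,0,y1],[0,0,1]])
    return cv2.warpPerspective(im,H@M,(int((y1-y0)*s),int((x1-x0)*s)),flags=cv2.INTER_LINEAR|cv2.WARP_INVERSE_MAP)
def world(px,x1=.95,y1=.5,s=1000): return np.array([x1-px[1]/s,y1-px[0]/s])
def rects(mask,amin,amax):
    out=[]
    for c in cv2.findContours(mask.astype(np.uint8),cv2.RETR_EXTERNAL,cv2.CHAIN_APPROX_NONE)[0]:
        a=cv2.contourArea(c)
        if amin<a<amax:
            (cc,(w,h),an)=cv2.minAreaRect(c)
            bx=cv2.boxPoints((cc,(w,h),an)); e=[world(bx[1])-world(bx[0]),world(bx[2])-world(bx[1])]
            l=max(e,key=np.linalg.norm); out.append((world(cc).round(4),sorted((round(w),round(h))),round(np.degrees(np.arctan2(l[1],l[0]))%180,1),round(a)))
    return out
def depth_world(d,cam):
    c=viewer.camera_info(cam); v,u=np.mgrid[:d.shape[0],:d.shape[1]]
    p=np.stack([(u-c['cx'])/c['fx']*d,(v-c['cy'])/c['fy']*d,d],-1)-c['t']
    return p@c['R']
def palettes(im,z=.052,**k):
    t=topdown(z,im); hsv=cv2.cvtColor(t,cv2.COLOR_RGB2HSV)
    m=(hsv[...,1]<75)&(hsv[...,2]>130)
    m=cv2.morphologyEx(m.astype(np.uint8),cv2.MORPH_CLOSE,np.ones((15,15)))
    return rects(m,1500,7000)
E
python3 - <<'E'
from h import *
f=np.load("pics/top0.npz");im,d=f['im'],f['d']
W=depth_world(d,"top")
for n,(u,v) in dict(susan=(245,213),disc=(230,230),pA=(217,206),pB=(261,193),pC=(253,240),j1=(314,180),j2=(309,229),j3=(309,254),board=(385,207),table=(340,260),pot=(470,255),tin=(153,267)).items(): print(n,W[v,u].round(3))
print("pal",*palettes(im),sep="\n")
t=topdown(.012,im); hsv=cv2.cvtColor(t,cv2.COLOR_RGB2HSV)
m=cv2.morphologyEx(((t[...,0]<115)&(t[...,0]>t[...,2]*1.5)&(t[...,0]>45)).astype(np.uint8),cv2.MORPH_OPEN,np.ones((15,15)))
print("board",*rects(m,40000,90000),sep="\n")
t=topdown(.072,im); m=cv2.morphologyEx((t.max(2)<60).astype(np.uint8),cv2.MORPH_OPEN,np.ones((9,9)))
print("jars",*rects(m,700,5000),sep="\n")
# disc circle by height
z=W[...,2]; k=(z>.022)&(z<.06)&(np.abs(W[...,1]-W[213,245,1])<.2)&(np.abs(W[...,0]-W[213,245,0])<.2)
m=cv2.morphologyEx(k.astype(np.uint8),cv2.MORPH_OPEN,np.ones((5,5)))
p=W[m>0]; print("disc c", (p.max(0)+p.min(0))/2, p.max(0)-p.min(0))
cv2.imwrite("pics/crop0.png",cv2.resize(im[115:275,180:450,::-1],None,fx=2.9,fy=2.9,interpolation=cv2.INTER_CUBIC))
E
```

```text
susan [0.548 0.209 0.036]
disc [0.493 0.256 0.035]
pA [0.57  0.3   0.035]
pB [0.61  0.157 0.053]
pC [0.461 0.18  0.049]
j1 [ 0.65  -0.012  0.073]
j2 [0.495 0.003 0.072]
j3 [0.418 0.002 0.068]
board [ 0.573 -0.244  0.007]
table [ 0.4   -0.097 -0.002]
pot [ 0.419 -0.514  0.013]
tin [0.375 0.478 0.09 ]
pal
(array([0.3715, 0.4785]), [43, 69], np.float32(0.0), 2596)
(array([0.4622, 0.1823]), [58, 72], np.float32(77.1), 3912)
(array([0.567 , 0.2983]), [57, 72], np.float32(177.5), 3880)
(array([0.6109, 0.1568]), [59, 71], np.float32(136.6), 3989)
(array([ 0.765 , -0.0215]), [59, 62], np.float32(0.0), 2880)
board
(array([ 0.5613, -0.2197]), [207, 404], np.float32(87.4), 66510)
jars
(array([0.418 , 0.0045]), [44, 45], np.float32(90.0), 1656)
(array([0.496 , 0.0045]), [47, 48], np.float32(0.0), 1794)
(array([ 0.6535, -0.01  ]), [48, 53], np.float32(0.0), 1990)
disc c [0.54875231 0.2125269  0.04100254] [0.29527922 0.29601914 0.03771924]
```

View pics/crop0.png

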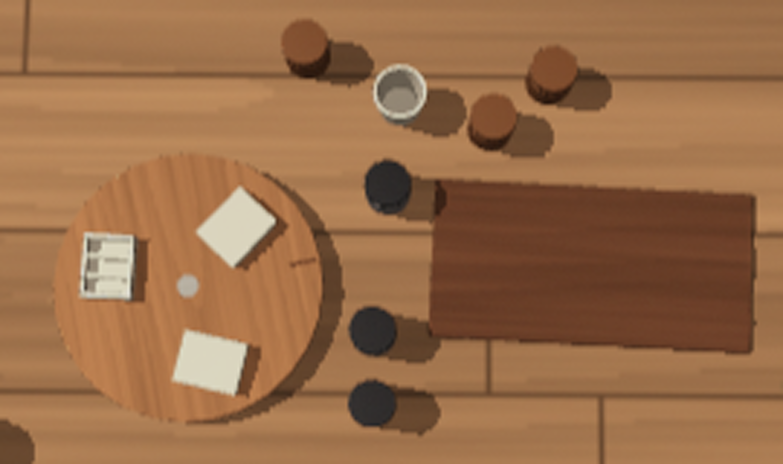

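The crop confirms it: three jars have black lids, at crop (388,187), (373,331) and (372,404). The brown lid-less cylinders at (305,47), (493,122) and (552,75) are the look-alikes. The palettes at (236,226) and (210,362) are plain side up, and the one at (107,266) is wells up. All heights and sizes agree with those given.

Plan: lay palette A directly on the right-hand slot. For the other two, stand each on its edge, regrasp it, then lay it down with wells up.

```bash
cat > p.py <<'E'
import json,os,math
from h import *
from scipy.spatial.transform import Rotation as Ro
def rot(g,tau=0):
    """grip axis at yaw g deg, body leaning tau deg towards yaw g+90"""
    g,t=np.radians([g,tau]); y=np.array([np.cos(g),np.sin(g),0]); x0=np.array([-np.sin(g),np.cos(g),0])
    z=-(np.array([0,0,np.cos(t)])+x0*np.sin(t)); return np.c_[np.cross(y,z),y,z]
def off(R0,p0,c): return R0.T@(np.array(c)-p0)          # object centre in tool
def tcp(c,R,o): return np.array(c)-R@np.array(o)
def plan(pts,start=None,extra=2):
    """pts: (p,R). prints one row + repeat count per call; keeps the commanded pose in cmd.json"""
    if start is None:
        if os.path.exists("cmd.json"): p,R=[np.array(a) for a in json.load(open("cmd.json"))]
        else: s=readout.read_state(); p,R=np.array(s['position']),np.array(s['tcp_rot'])
    else: p,R=start
    for q,S in pts:
        q=np.array(q,float)
        d=R.T@(q-p)/.25; w=Ro.from_matrix(R.T@S).as_rotvec()/(np.pi/2)
        k=math.ceil(max(np.abs(d).max(),np.abs(w).max(),1e-9))
        for i in range(k):
            row=np.round(np.r_[d,w]/k,3)
            n=math.ceil(max(np.linalg.norm(row[:3])*250/50,np.linalg.norm(row[3:])*90/8.59))+(extra if i==k-1 else 0)
            p=p+R@row[:3]*.25; R=R@Ro.from_rotvec(row[3:]*np.pi/2).as_matrix()
            print(min(n,12),(row+0.).tolist(),"->",p.round(3),"" if n<=12 else f"needs {n}")
            if i<k-1: # re-derive remaining exactly
                pass
    json.dump([p.tolist(),R.tolist()],open("cmd.json","w"))
def st():
    s=readout.read_state(); c=json.load(open("cmd.json"))
    print(round(s['time_s'],1),np.round(s['position'],4),"cmd err mm",(1000*(np.array(s['position'])-c[0])).round(1),"rot err deg",round(np.degrees(Ro.from_matrix(np.array(c[1]).T@s['tcp_rot']).magnitude()),2),"J",np.round(s['joint_positions']),"open",round(s['opening']*87,1),"gf",round(s['grasp_force'],1),"F",np.round(s['force'],1))
    return s
E
python3 - <<'E'
from p import *
V=rot(87.5)
s=readout.read_state();p=np.array(s['position'])
plan([(p+[0,0,.13],np.array(s['tcp_rot'])),((.567,.298,.2),V),((.567,.298,.037),V)])
E
```

```text
5 [0.0, -0.001, -0.52, 0.0, 0.0, 0.0] -> [ 0.188 -0.595  0.352] 
7 [0.84, -0.983, 0.204, 0.0, -0.001, -0.593] -> [ 0.314 -0.298  0.301] 
7 [0.84, -0.983, 0.204, 0.0, -0.001, -0.593] -> [ 0.151 -0.019  0.251] 
9 [0.84, -0.983, 0.204, 0.0, -0.001, -0.593] -> [-0.171  0.016  0.2  ] 
6 [-0.967, 0.416, 0.217, 0.0, 0.0, 0.0] -> [0.075 0.11  0.146] 
6 [-0.967, 0.416, 0.217, 0.0, 0.0, 0.0] -> [0.321 0.204 0.091] 
8 [-0.967, 0.416, 0.217, 0.0, 0.0, 0.0] -> [0.567 0.298 0.037]
```

```bash
rm -f cmd.json; python3 - <<'E'
s=open('p.py').read()
a=s.index("    for q,S in pts:"); b=s.index("    json.dump([p.tolist()")
s=s[:a]+'''    for q,S in pts:
        q=np.array(q,float); p0,R0=p,R; W=Ro.from_matrix(S@R0.T).as_rotvec()
        k=math.ceil(max(np.linalg.norm(q-p0)/.25,np.linalg.norm(W)/(np.pi/2),.01))
        for i in range(1,k+1):
            pi=p0+(q-p0)*i/k; Ri=Ro.from_rotvec(W*i/k).as_matrix()@R0
            row=np.round(np.r_[R.T@(pi-p)/.25,Ro.from_matrix(R.T@Ri).as_rotvec()/(np.pi/2)],3)
            n=math.ceil(max(np.linalg.norm(row[:3])*5,np.linalg.norm(row[3:])*90/8.59))+(extra if i==k else 0)
            p=p+R@row[:3]*.25; R=R@Ro.from_rotvec(row[3:]*np.pi/2).as_matrix()
            print(n,(row+0.).tolist(),"->",p.round(3))
'''+s[b:]
open('p.py','w').write(s)
E
python3 - <<'E'
from p import *
V=rot(87.5)
s=readout.read_state();p=np.array(s['position'])
plan([((.40,-.05,.33),rot(50)),((.567,.298,.2),V),((.567,.298,.037),V)])
E
```

```text
5 [0.488, -0.609, -0.143, 0.0, 0.0, -0.454] -> [ 0.259 -0.413  0.258]
5 [0.768, -0.14, -0.143, 0.0, -0.001, -0.453] -> [ 0.329 -0.232  0.294]
7 [0.673, 0.394, -0.145, 0.0, 0.0, -0.454] -> [ 0.4  -0.05  0.33]
5 [0.191, 0.748, 0.26, 0.0, 0.0, -0.208] -> [0.484 0.124 0.265]
7 [-0.059, 0.77, 0.261, 0.0, 0.0, -0.209] -> [0.567 0.298 0.2  ]
6 [0.0, -0.001, 0.652, 0.0, 0.0, 0.0] -> [0.567 0.298 0.037]
```

Request:
send_rows:
  grip: 1
  moves:
    - [0.488,-0.609,-0.143,0,0,-0.454]
    - [0.488,-0.609,-0.143,0,0,-0.454]
    - [0.488,-0.609,-0.143,0,0,-0.454]
    - [0.488,-0.609,-0.143,0,0,-0.454]
    - [0.488,-0.609,-0.143,0,0,-0.454]

```text
time_s: 0.6
position: [0.2598, -0.4074, 0.2586]
tcp_rot: [[0.516, 0.856, -0.0], [0.856, -0.516, 0.005], [0.004, -0.003, -1.0]]
force: [-0.1, -0.6, 0.4]
opening: 0.994
grasp_force: 0.0
```

Request:
send_rows:
  moves:
    - [0.768,-0.14,-0.143,0,-0.001,-0.453]
    - [0.768,-0.14,-0.143,0,-0.001,-0.453]
    - [0.768,-0.14,-0.143,0,-0.001,-0.453]
    - [0.768,-0.14,-0.143,0,-0.001,-0.453]
    - [0.768,-0.14,-0.143,0,-0.001,-0.453]

```text
time_s: 1.1
position: [0.3301, -0.2265, 0.2946]
tcp_rot: [[-0.171, 0.985, 0.0], [0.985, 0.171, 0.001], [0.001, 0.0, -1.0]]
force: [0.5, -1.4, -0.2]
opening: 0.997
grasp_force: 0.0
```

Request:
send_rows:
  moves:
    - [0.673,0.394,-0.145,0,0,-0.454]
    - [0.673,0.394,-0.145,0,0,-0.454]
    - [0.673,0.394,-0.145,0,0,-0.454]
    - [0.673,0.394,-0.145,0,0,-0.454]
    - [0.673,0.394,-0.145,0,0,-0.454]
    - [0.673,0.394,-0.145,0,0,-0.454]

```text
time_s: 1.7
position: [0.4001, -0.0487, 0.33]
tcp_rot: [[-0.769, 0.639, -0.0], [0.639, 0.769, -0.002], [-0.001, -0.002, -1.0]]
force: [-0.3, -0.6, -0.3]
opening: 1.001
grasp_force: 0.0
```

Request:
send_rows:
  moves:
    - [0.191,0.748,0.26,0,0,-0.208]
    - [0.191,0.748,0.26,0,0,-0.208]
    - [0.191,0.748,0.26,0,0,-0.208]
    - [0.191,0.748,0.26,0,0,-0.208]
    - [0.191,0.748,0.26,0,0,-0.208]

```text
time_s: 2.2
position: [0.4842, 0.126, 0.2621]
tcp_rot: [[-0.932, 0.363, -0.004], [0.363, 0.932, -0.0], [0.003, -0.001, -1.0]]
force: [0.2, -0.8, 0.8]
opening: 0.999
grasp_force: 0.0
```

Request:
send_rows:
  moves:
    - [-0.059,0.77,0.261,0,0,-0.209]
    - [-0.059,0.77,0.261,0,0,-0.209]
    - [-0.059,0.77,0.261,0,0,-0.209]
    - [-0.059,0.77,0.261,0,0,-0.209]
    - [-0.059,0.77,0.261,0,0,-0.209]
    - [-0.059,0.77,0.261,0,0,-0.209]
    - [-0.059,0.77,0.261,0,0,-0.209]

```text
time_s: 2.9
position: [0.567, 0.2952, 0.1993]
tcp_rot: [[-0.999, 0.046, -0.001], [0.046, 0.999, -0.003], [0.001, -0.003, -1.0]]
force: [-0.3, -0.1, 0.6]
opening: 0.998
grasp_force: 0.0
```

```bash
python3 -c "
from p import *
st()
im,d=viewer.capture('top'); print(*palettes(im),sep='\n')"
```

```text
2.9 [0.567  0.2952 0.1993] cmd err mm [ 1.000e-01 -2.700e+00  1.624e+02] rot err deg 0.24 J [ 18.  33.  81.  -0.  66. -70.] open 86.8 gf 0.0 F [-0.3 -0.1  0.6]
(array([0.4624, 0.1823]), [58, 72], np.float32(77.2), 3938)
(array([0.6108, 0.1569]), [59, 71], np.float32(136.5), 4008)
(array([ 0.765 , -0.0215]), [59, 62], np.float32(0.0), 2906)
```

Request:
send_rows:
  moves:
    - [0,0,0.2,0,0,0]
    - [0,0,0.4,0,0,0]
    - [0,0,0.55,0,0,0]
    - [0,-0.001,0.652,0,0,0]
    - [0,-0.001,0.652,0,0,0]
    - [0,-0.001,0.652,0,0,0]
    - [0,-0.001,0.652,0,0,0]

```text
time_s: 3.65
position: [0.5679, 0.2961, 0.0377]
tcp_rot: [[-0.999, 0.044, 0.001], [0.044, 0.999, -0.001], [-0.002, -0.001, -1.0]]
force: [-0.1, 0.4, 0.4]
opening: 0.998
grasp_force: 0.0
```

Request:
send_rows:
  grip: 0
  moves:
    - [0,0,0,0,0,0]
    - [0,0,0,0,0,0]
    - [0,0,0,0,0,0]
    - [0,0,0,0,0,0]
    - [0,0,0,0,0,0]
    - [0,0,0,0,0,0]
    - [0,0,0,0,0,0]
    - [0,0,0,0,0,0]

```text
time_s: 4.45
position: [0.5672, 0.297, 0.0363]
tcp_rot: [[-0.999, 0.043, -0.0], [0.043, 0.999, -0.001], [0.0, -0.001, -1.0]]
force: [-0.5, 0.0, 1.7]
opening: 0.658
grasp_force: 28.9
```

```bash
python3 - <<'E'
from p import *
s=st()
G=rot(0); V=np.array(json.load(open("cmd.json"))[1])
p=np.array(json.load(open("cmd.json"))[0])
plan([(p+[0,0,.14],V),((.568,-.02,.18),rot(45)),((.568,-.345,.16),G),((.568,-.345,.012+.005+.002),G)])
E
```

```text
4.5 [0.5672 0.297  0.0363] cmd err mm [ 0.3 -1.  -0.6] rot err deg 0.11 J [ 18.  45.  87.  -0.  48. -70.] open 57.3 gf 28.9 F [-0.5  0.   1.7]
5 [0.0, 0.0, -0.56, 0.0, 0.0, 0.0] -> [0.567 0.298 0.177]
4 [-0.029, -0.635, -0.006, 0.0, 0.0, 0.236] -> [0.567 0.139 0.178]
6 [-0.258, -0.581, -0.007, 0.0, 0.0, 0.237] -> [ 0.568 -0.02   0.18 ]
4 [-0.46, -0.46, 0.04, 0.0, 0.0, 0.25] -> [ 0.568 -0.183  0.17 ]
6 [-0.6, -0.248, 0.04, 0.0, 0.0, 0.25] -> [ 0.568 -0.345  0.16 ]
5 [-0.001, 0.0, 0.564, 0.0, 0.0, 0.0] -> [ 0.568 -0.345  0.019]
```

Request:
send_rows:
  moves:
    - [0,0,-0.3,0,0,0]
    - [0,0,-0.56,0,0,0]
    - [0,0,-0.56,0,0,0]
    - [0,0,-0.56,0,0,0]
    - [0,0,-0.56,0,0,0]

```text
time_s: 4.95
position: [0.5673, 0.2972, 0.177]
tcp_rot: [[-0.999, 0.043, 0.001], [0.043, 0.999, -0.001], [-0.001, -0.001, -1.0]]
force: [-1.0, -1.0, -2.1]
opening: 0.662
grasp_force: 28.9
```

Request:
send_rows:
  moves:
    - [-0.029,-0.635,-0.006,0,0,0.236]
    - [-0.029,-0.635,-0.006,0,0,0.236]
    - [-0.029,-0.635,-0.006,0,0,0.236]
    - [-0.029,-0.635,-0.006,0,0,0.236]

```text
time_s: 5.35
position: [0.5657, 0.1333, 0.1754]
tcp_rot: [[-0.913, 0.407, -0.006], [0.407, 0.913, -0.004], [0.004, -0.006, -1.0]]
force: [0.1, -0.6, -0.9]
opening: 0.656
grasp_force: 28.9
```

Request:
send_rows:
  moves:
    - [-0.258,-0.581,-0.007,0,0,0.237]
    - [-0.258,-0.581,-0.007,0,0,0.237]
    - [-0.258,-0.581,-0.007,0,0,0.237]
    - [-0.258,-0.581,-0.007,0,0,0.237]

```text
time_s: 5.75
position: [0.5677, -0.0252, 0.1781]
tcp_rot: [[-0.703, 0.711, -0.003], [0.711, 0.703, -0.002], [0.0, -0.004, -1.0]]
force: [1.2, -0.5, -0.9]
opening: 0.653
grasp_force: 28.9
```

Request:
send_rows:
  moves:
    - [-0.46,-0.46,0.04,0,0,0.25]
    - [-0.46,-0.46,0.04,0,0,0.25]
    - [-0.46,-0.46,0.04,0,0,0.25]
    - [-0.46,-0.46,0.04,0,0,0.25]

```text
time_s: 6.15
position: [0.5679, -0.1873, 0.1682]
tcp_rot: [[-0.378, 0.926, -0.002], [0.926, 0.378, -0.002], [-0.001, -0.002, -1.0]]
force: [-0.6, -0.1, -1.2]
opening: 0.655
grasp_force: 28.9
```

Request:
send_rows:
  moves:
    - [-0.6,-0.248,0.04,0,0,0.25]
    - [-0.6,-0.248,0.04,0,0,0.25]
    - [-0.6,-0.248,0.04,0,0,0.25]
    - [-0.6,-0.248,0.04,0,0,0.25]
    - [-0.6,-0.248,0.04,0,0,0.25]
    - [-0.6,-0.248,0.04,0,0,0.25]

```text
time_s: 6.75
position: [0.5677, -0.343, 0.159]
tcp_rot: [[-0.001, 1.0, -0.003], [1.0, 0.001, 0.002], [0.002, -0.003, -1.0]]
force: [0.5, 0.5, -1.8]
opening: 0.653
grasp_force: 28.9
```

Request:
send_rows:
  moves:
    - [-0.001,0,0.2,0,0,0]
    - [-0.001,0,0.35,0,0,0]
    - [-0.001,0,0.45,0,0,0]
    - [-0.001,0,0.52,0,0,0]
    - [-0.001,0,0.564,0,0,0]
    - [-0.001,0,0.564,0,0,0]
    - [-0.001,0,0.564,0,0,0]
    - [-0.001,0,0.564,0,0,0]

```text
time_s: 7.55
position: [0.569, -0.3462, 0.0208]
tcp_rot: [[-0.0, 1.0, 0.001], [1.0, 0.0, -0.003], [-0.003, 0.001, -1.0]]
force: [-0.5, -0.4, -0.9]
opening: 0.658
grasp_force: 28.9
```

```bash
python3 - <<'E'
from p import *
s=st()
G=rot(0); g=-13; c=np.array([.4623,.1823]); T=rot(g,-40)
plan([((.568,-.345,.14),G),((.52,-.03,.22),rot(-5,-20)),((*c,.16),T),((*(c+[0,0]),.0405),T)])
E
```

```text
7.5 [ 0.569  -0.3462  0.0208] cmd err mm [ 1.  -1.1  1.9] rot err deg 0.22 J [-41.  48.  83.  -0.  49. -41.] open 57.3 gf 28.9 F [-0.5 -0.4 -0.9]
5 [0.001, 0.0, -0.484, 0.0, 0.0, 0.0] -> [ 0.568 -0.345  0.14 ]
4 [0.63, -0.097, -0.16, -0.005, 0.111, 0.027] -> [ 0.544 -0.187  0.18 ]
6 [0.643, -0.122, -0.049, -0.005, 0.111, 0.028] -> [ 0.52 -0.03  0.22]
7 [0.694, -0.305, 0.508, -0.045, 0.222, 0.077] -> [0.462 0.182 0.16 ]
5 [-0.307, 0.0, 0.366, 0.0, 0.0, 0.0] -> [0.462 0.182 0.041]
```

Request:
send_rows:
  grip: 1
  moves:
    - [0,0,0,0,0,0]
    - [0,0,0,0,0,0]
    - [0,0,0,0,0,0]
    - [0,0,0,0,0,0]
    - [0,0,0,0,0,0]
    - [0.001,0,-0.2,0,0,0]
    - [0.001,0,-0.484,0,0,0]
    - [0.001,0,-0.484,0,0,0]
    - [0.001,0,-0.484,0,0,0]

```text
time_s: 8.45
position: [0.5706, -0.3477, 0.1451]
tcp_rot: [[0.001, 1.0, 0.007], [1.0, -0.0, -0.008], [-0.008, 0.007, -1.0]]
force: [0.1, -0.1, -0.7]
opening: 0.997
grasp_force: 0.0
```

Request:
send_rows:
  moves:
    - [0.63,-0.097,-0.16,-0.005,0.111,0.027]
    - [0.63,-0.097,-0.16,-0.005,0.111,0.027]
    - [0.63,-0.097,-0.16,-0.005,0.111,0.027]
    - [0.63,-0.097,-0.16,-0.005,0.111,0.027]

```text
time_s: 8.85
position: [0.5415, -0.1832, 0.1796]
tcp_rot: [[0.041, 0.999, 0.007], [0.984, -0.041, 0.176], [0.176, -0.001, -0.984]]
force: [0.0, 0.2, -0.2]
opening: 0.996
grasp_force: 0.0
```

Request:
send_rows:
  moves:
    - [0.643,-0.122,-0.049,-0.005,0.111,0.028]
    - [0.643,-0.122,-0.049,-0.005,0.111,0.028]
    - [0.643,-0.122,-0.049,-0.005,0.111,0.028]
    - [0.643,-0.122,-0.049,-0.005,0.111,0.028]
    - [0.643,-0.122,-0.049,-0.005,0.111,0.028]

```text
time_s: 9.35
position: [0.5194, -0.0291, 0.2195]
tcp_rot: [[0.08, 0.996, 0.028], [0.937, -0.085, 0.339], [0.34, -0.001, -0.94]]
force: [0.5, 0.4, -0.1]
opening: 0.998
grasp_force: 0.0
```

Request:
send_rows:
  moves:
    - [0.694,-0.305,0.508,-0.045,0.222,0.077]
    - [0.694,-0.305,0.508,-0.045,0.222,0.077]
    - [0.694,-0.305,0.508,-0.045,0.222,0.077]
    - [0.694,-0.305,0.508,-0.045,0.222,0.077]
    - [0.694,-0.305,0.508,-0.045,0.222,0.077]
    - [0.694,-0.305,0.508,-0.045,0.222,0.077]
    - [0.694,-0.305,0.508,-0.045,0.222,0.077]
    - [0.694,-0.305,0.508,-0.045,0.222,0.077]

```text
time_s: 10.15
position: [0.4645, 0.1796, 0.1592]
tcp_rot: [[0.172, 0.974, 0.148], [0.748, -0.227, 0.624], [0.641, 0.004, -0.768]]
force: [0.3, -0.5, 0.0]
opening: 1.001
grasp_force: 0.0
```

```bash
python3 - <<'E'
from p import *
s=st(); print(np.array(s['tcp_rot']).round(3).tolist(), rot(-13,-40).round(3).tolist())
im,d=viewer.capture('top'); print(*palettes(im),*palettes(im,.032),sep='\n')
cv2.imwrite("pics/t1.png",cv2.resize(im[115:335,150:480,::-1],None,fx=2.4,fy=2.4))
E
```

```text
10.2 [0.4645 0.1796 0.1592] cmd err mm [  2.2  -2.8 118.6] rot err deg 0.27 J [-17.  30. 118.  55.  51. -47.] open 87.1 gf 0.0 F [ 0.3 -0.5  0. ]
[[0.172, 0.974, 0.148], [0.748, -0.227, 0.624], [0.641, 0.004, -0.768]] [[0.172, 0.974, 0.145], [0.746, -0.225, 0.626], [0.643, 0.0, -0.766]]
(array([0.3715, 0.478 ]), [44, 69], np.float32(0.0), 2636)
(array([0.47  , 0.1934]), [71, 107], np.float32(167.0), 3938)
(array([ 0.5645, -0.3511]), [59, 73], np.float32(84.6), 4050)
(array([0.6035, 0.1497]), [59, 72], np.float32(130.4), 3953)
(array([ 0.765 , -0.0215]), [59, 62], np.float32(0.0), 2906)
(array([0.372, 0.481]), [38, 70], np.float32(0.0), 2246)
(array([0.4715, 0.1963]), [72, 108], np.float32(167.0), 4042)
(array([ 0.5667, -0.3553]), [60, 74], np.float32(83.9), 4154)
(array([0.6064, 0.152 ]), [60, 72], np.float32(130.1), 4061)
(array([ 0.7695, -0.022 ]), [60, 63], np.float32(0.0), 2982)
```

View pics/t1.png

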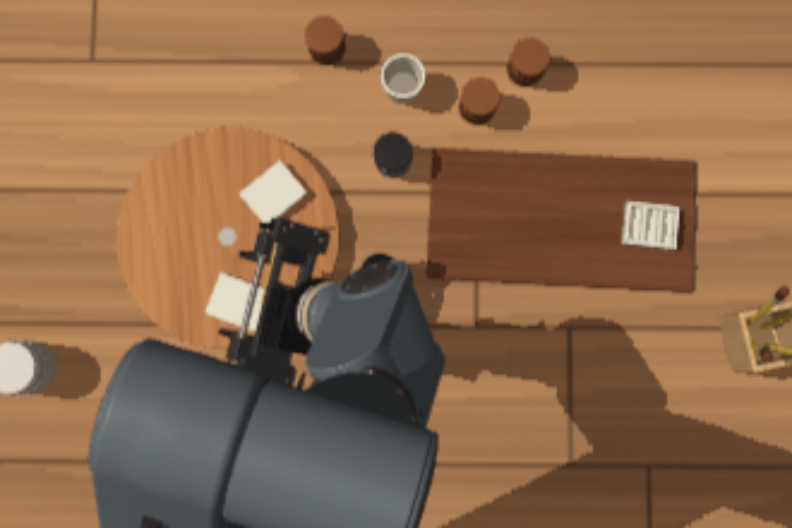

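The top view shows palette A wells up on the board at crop (650,225). The disc has turned about 6° since the first reading, with palette B now at crop (273,192), so I update C's pose and check that the disc is at rest.

```bash
python3 - <<'E'
from p import *
T0=rot(-13,-40); T=rot(-19,-40)
c=json.load(open("cmd.json")); # true commanded pose is above
plan([((.459,.191,.14),T)],start=(np.array([.4623,.1823,.16]),T0))
im,d=viewer.capture('top'); print(*palettes(im)[3:4])
E
```

```text
3 [-0.028, -0.021, 0.081, -0.043, 0.0, 0.051] -> [0.459 0.191 0.14 ]
(array([0.6035, 0.1497]), [59, 72], np.float32(130.4), 3957)
```

Request:
send_rows:
  moves:
    - [-0.028,-0.021,0.081,-0.043,0,0.051]
    - [-0.028,-0.021,0.081,-0.043,0,0.051]
    - [-0.028,-0.021,0.081,-0.043,0,0.051]
    - [-0.028,-0.021,0.081,-0.043,0,0.051]

```text
time_s: 10.65
position: [0.4604, 0.1894, 0.14]
tcp_rot: [[0.247, 0.946, 0.212], [0.726, -0.325, 0.606], [0.642, 0.004, -0.767]]
force: [1.2, -0.1, 0.6]
opening: 1.001
grasp_force: 0.0
```

```bash
python3 - <<'E'
from p import *
st()
im,d=viewer.capture('top'); print(*palettes(im)[1:4])
w,_=viewer.capture('wrist'); cv2.imwrite("pics/w1.png",w[:,:,::-1])
plan([((.459,.191,.0405),rot(-19,-40))])
E
```

```text
10.7 [0.4604 0.1894 0.14  ] cmd err mm [ 1.5 -1.5 -0. ] rot err deg 0.21 J [-16.  31. 122.  64.  45. -52.] open 87.1 gf 0.0 F [ 1.2 -0.1  0.6]
(array([0.4588, 0.1993]), [62, 100], np.float32(163.3), 3565) (array([ 0.5646, -0.351 ]), [59, 73], np.float32(84.1), 4046) (array([0.6035, 0.1496]), [59, 72], np.float32(130.3), 4018)
4 [-0.256, 0.0, 0.305, 0.0, 0.0, 0.0] -> [0.459 0.191 0.04 ]
```

View pics/w1.png

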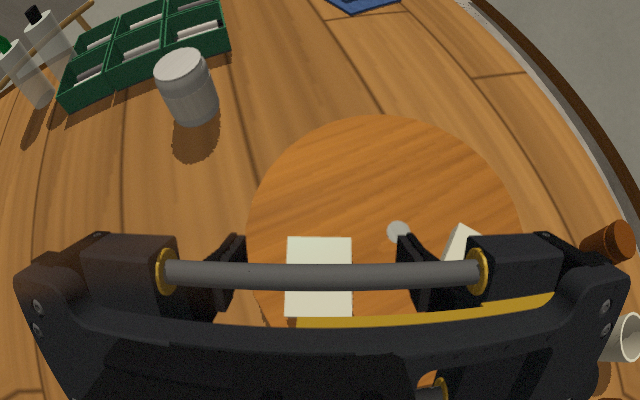

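The palette sits square between the fingers at (320,275), so I descend and grip.

Request:
send_rows:
  moves:
    - [-0.1,0,0.12,0,0,0]
    - [-0.18,0,0.215,0,0,0]
    - [-0.256,0,0.305,0,0,0]
    - [-0.256,0,0.305,0,0,0]
    - [-0.256,0,0.305,0,0,0]
    - [-0.256,0,0.305,0,0,0]

```text
time_s: 11.35
position: [0.4598, 0.1896, 0.0399]
tcp_rot: [[0.248, 0.945, 0.211], [0.726, -0.326, 0.606], [0.642, 0.003, -0.767]]
force: [-0.1, -0.5, 0.7]
opening: 0.998
grasp_force: 0.0
```

Request:
send_rows:
  grip: 0
  moves:
    - [0,0,0,0,0,0]
    - [0,0,0,0,0,0]
    - [0,0,0,0,0,0]
    - [0,0,0,0,0,0]
    - [0,0,0,0,0,0]
    - [0,0,0,0,0,0]
    - [0,0,0,0,0,0]
    - [0,0,0,0,0,0]

```text
time_s: 12.15
position: [0.4591, 0.19, 0.04]
tcp_rot: [[0.249, 0.945, 0.211], [0.725, -0.326, 0.607], [0.642, 0.002, -0.767]]
force: [-0.5, -0.6, 1.9]
opening: 0.642
grasp_force: 30.0
```

```bash
python3 - <<'E'
from p import *
s=st()
p=np.array(json.load(open("cmd.json"))[0])
T=rot(-19,-40); o=T.T@np.array([0,0,.042-.0405]); E=rot(0,50)
e=tcp((.575,-.16,.0485),E,o); print(e)
plan([(p+[0,0,.13],T),((.50,.04,.22),rot(-10,0)),((e[0],e[1],.17),E),(e,E)])
E
```

```text
12.2 [0.4591 0.19   0.04  ] cmd err mm [ 0.2 -0.9 -0.4] rot err deg 0.09 J [-16.  46. 124.  82.  40. -75.] open 55.8 gf 30.0 F [-0.5 -0.6  1.9]
[ 0.575  -0.1615  0.0485]
5 [0.334, 0.0, -0.398, 0.0, 0.0, 0.0] -> [0.459 0.191 0.17 ]
7 [-0.269, 0.352, -0.485, 0.035, -0.444, -0.096] -> [0.5  0.04 0.22]
8 [-0.741, 0.435, 0.201, -0.048, -0.554, -0.104] -> [ 0.575 -0.161  0.17 ]
5 [0.372, 0.001, 0.312, 0.0, 0.0, 0.0] -> [ 0.575 -0.162  0.049]
```

Request:
send_rows:
  moves:
    - [0.1,0,-0.12,0,0,0]
    - [0.25,0,-0.3,0,0,0]
    - [0.334,0,-0.398,0,0,0]
    - [0.334,0,-0.398,0,0,0]
    - [0.334,0,-0.398,0,0,0]

```text
time_s: 12.65
position: [0.4591, 0.19, 0.1702]
tcp_rot: [[0.247, 0.946, 0.212], [0.727, -0.325, 0.605], [0.641, 0.005, -0.767]]
force: [-0.5, -0.4, -2.2]
opening: 0.642
grasp_force: 30.0
```

Request:
send_rows:
  moves:
    - [-0.269,0.352,-0.485,0.035,-0.444,-0.096]
    - [-0.269,0.352,-0.485,0.035,-0.444,-0.096]
    - [-0.269,0.352,-0.485,0.035,-0.444,-0.096]
    - [-0.269,0.352,-0.485,0.035,-0.444,-0.096]
    - [-0.269,0.352,-0.485,0.035,-0.444,-0.096]
    - [-0.269,0.352,-0.485,0.035,-0.444,-0.096]
    - [-0.269,0.352,-0.485,0.035,-0.444,-0.096]
    - [-0.269,0.352,-0.485,0.035,-0.444,-0.096]

```text
time_s: 13.45
position: [0.498, 0.0397, 0.2176]
tcp_rot: [[0.173, 0.985, -0.005], [0.985, -0.173, 0.0], [-0.0, -0.005, -1.0]]
force: [0.2, 0.3, -1.8]
opening: 0.642
grasp_force: 30.0
```

Request:
send_rows:
  moves:
    - [-0.741,0.435,0.201,-0.048,-0.554,-0.104]
    - [-0.741,0.435,0.201,-0.048,-0.554,-0.104]
    - [-0.741,0.435,0.201,-0.048,-0.554,-0.104]
    - [-0.741,0.435,0.201,-0.048,-0.554,-0.104]
    - [-0.741,0.435,0.201,-0.048,-0.554,-0.104]
    - [-0.741,0.435,0.201,-0.048,-0.554,-0.104]
    - [-0.741,0.435,0.201,-0.048,-0.554,-0.104]
    - [-0.741,0.435,0.201,-0.048,-0.554,-0.104]
    - [-0.741,0.435,0.201,-0.048,-0.554,-0.104]
    - [-0.741,0.435,0.201,-0.048,-0.554,-0.104]

```text
time_s: 14.45
position: [0.5751, -0.163, 0.1713]
tcp_rot: [[0.004, 1.0, 0.0], [0.642, -0.002, -0.767], [-0.767, 0.003, -0.642]]
force: [-0.1, -0.3, -1.4]
opening: 0.639
grasp_force: 30.0
```

```bash
python3 - <<'E'
from p import *
s=st(); print(np.array(s['tcp_rot']).round(3).tolist(), rot(0,50).round(3).tolist())
im,d=viewer.capture('side'); cv2.imwrite("pics/s2.png",cv2.resize(im[60:330,180:500,::-1],None,fx=2.4,fy=2.2))
E
```

```text
14.4 [ 0.5751 -0.163   0.1713] cmd err mm [ 1.000e-01 -1.500e+00  1.228e+02] rot err deg 0.23 J [ -4.  40.  96. -62.  60.  37.] open 55.6 gf 30.0 F [-0.1 -0.3 -1.4]
[[0.004, 1.0, 0.0], [0.642, -0.002, -0.767], [-0.767, 0.003, -0.642]] [[0.0, 1.0, -0.0], [0.643, 0.0, -0.766], [-0.766, 0.0, -0.643]]
```

View pics/s2.png

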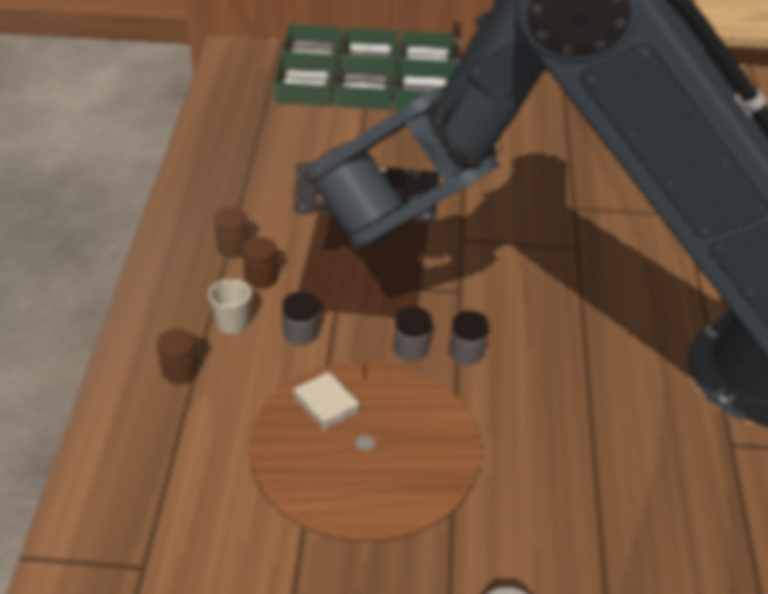

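The gripper is over the board at crop (370,200), leaning left, with C hidden behind the wrist. I lower it gently and watch the force.

Request:
send_rows:
  moves:
    - [0.15,0,0.126,0,0,0]
    - [0.25,0,0.21,0,0,0]
    - [0.32,0,0.268,0,0,0]
    - [0.345,0.001,0.29,0,0,0]
    - [0.36,0.001,0.302,0,0,0]
    - [0.372,0.001,0.312,0,0,0]
    - [0.372,0.001,0.312,0,0,0]
    - [0.372,0.001,0.312,0,0,0]
    - [0.372,0.001,0.312,0,0,0]

```text
time_s: 15.4
position: [0.5759, -0.1626, 0.0499]
tcp_rot: [[0.002, 1.0, 0.001], [0.641, 0.0, -0.768], [-0.768, 0.002, -0.641]]
force: [1.4, 0.4, 1.5]
opening: 0.641
grasp_force: 30.0
```

```bash
python3 - <<'E'
from p import *
s=st()
E=rot(0,50); p=np.array(json.load(open("cmd.json"))[0]); 
plan([(p-[0,0,.001],E)],extra=3)
plan([(p-E[:,2]*.09,E),((.575,-.20,.22),rot(0,0))])
E
```

```text
15.4 [ 0.5759 -0.1626  0.0499] cmd err mm [ 0.8 -1.1  1.3] rot err deg 0.21 J [ -4.  52.  97. -69.  55.  51.] open 55.7 gf 30.0 F [1.4 0.4 1.5]
4 [0.003, 0.0, 0.003, 0.0, 0.0, 0.0] -> [ 0.575 -0.162  0.047]
4 [-0.003, 0.0, -0.363, 0.0, 0.0, 0.0] -> [ 0.575 -0.093  0.106]
8 [-0.625, -0.001, 0.037, 0.0, 0.556, 0.0] -> [ 0.575 -0.2    0.22 ]
```

Request:
send_rows:
  grip: 1
  moves:
    - [0,0,0,0,0,0]
    - [0,0,0,0,0,0]
    - [0,0,0,0,0,0]
    - [0,0,0,0,0,0]
    - [0,0,0,0,0,0]
    - [0,0,0,0,0,0]
    - [0,0,-0.1,0,0,0]
    - [0,0,-0.24,0,0,0]
    - [0,0,-0.36,0,0,0]
    - [0,0,-0.36,0,0,0]
    - [0,0,-0.36,0,0,0]

```text
time_s: 16.5
position: [0.5753, -0.093, 0.1065]
tcp_rot: [[0.0, 1.0, 0.001], [0.641, 0.001, -0.767], [-0.767, 0.001, -0.641]]
force: [-0.0, 0.0, 0.0]
opening: 1.001
grasp_force: 0.0
```

```bash
python3 - <<'E'
from p import *
s=st()
im,d=viewer.capture('side'); W=depth_world(d,'side')
m=(im.min(2)>110)&(np.abs(W[...,0]-.575)<.08)&(W[...,1]<-.10)&(W[...,1]>-.22)&(W[...,2]>.015)&(W[...,2]<.12)
print(m.sum(),W[m].min(0).round(3) if m.any() else '',W[m].max(0).round(3) if m.any() else '')
w,_=viewer.capture('wrist'); cv2.imwrite("pics/w3.png",w[:,:,::-1])
E
```

```text
16.5 [ 0.5753 -0.093   0.1065] cmd err mm [   0.4  106.9 -113.6] rot err deg 50.13 J [  3.  46.  95. -61.  62.  45.] open 87.1 gf 0.0 F [-0.  0.  0.]
14 [ 0.549 -0.171  0.076] [ 0.582 -0.159  0.084]
```

View pics/w3.png

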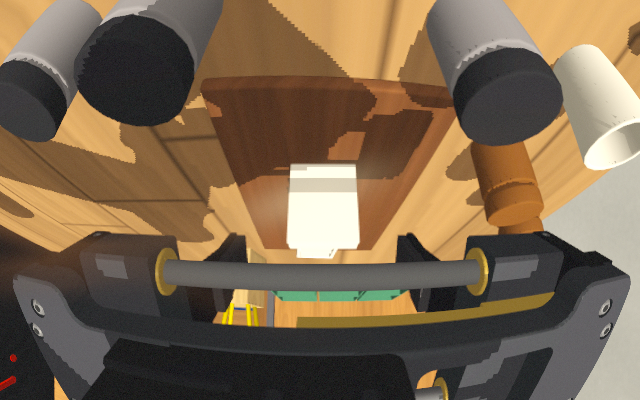

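C stands upright on its edge at (322,205) with the plain face towards the left, its top at 84 mm as expected. I go over it and regrasp from the wells side.

```bash
python3 - <<'E'
from p import *
F=rot(0,-45); g=np.array([.5755,-.160,.048])
plan([(g-F[:,2]*.12+[0,0,.03],F),(g-F[:,2]*.08,F),(g,F)])
E
```

```text
8 [-0.179, 0.003, 0.229, 0.0, 0.5, 0.0] -> [ 0.576 -0.245  0.163]
4 [-0.085, 0.0, 0.245, 0.0, 0.0, 0.0] -> [ 0.576 -0.216  0.105]
4 [0.0, 0.0, 0.32, 0.0, 0.0, 0.0] -> [ 0.576 -0.16   0.048]
```

Request:
send_rows:
  moves:
    - [-0.625,-0.001,0.037,0,0.556,0]
    - [-0.625,-0.001,0.037,0,0.556,0]
    - [-0.625,-0.001,0.037,0,0.556,0]
    - [-0.625,-0.001,0.037,0,0.556,0]
    - [-0.625,-0.001,0.037,0,0.556,0]
    - [-0.625,-0.001,0.037,0,0.556,0]
    - [-0.625,-0.001,0.037,0,0.556,0]
    - [-0.625,-0.001,0.037,0,0.556,0]
    - [-0.625,-0.001,0.037,0,0.556,0]

```text
time_s: 17.5
position: [0.5734, -0.2015, 0.2189]
tcp_rot: [[0.003, 1.0, -0.003], [1.0, -0.003, -0.001], [-0.002, -0.003, -1.0]]
force: [-1.2, -0.8, -0.6]
opening: 0.997
grasp_force: 0.0
```

Request:
send_rows:
  moves:
    - [-0.179,0.003,0.229,0,0.5,0]
    - [-0.179,0.003,0.229,0,0.5,0]
    - [-0.179,0.003,0.229,0,0.5,0]
    - [-0.179,0.003,0.229,0,0.5,0]
    - [-0.179,0.003,0.229,0,0.5,0]
    - [-0.179,0.003,0.229,0,0.5,0]
    - [-0.179,0.003,0.229,0,0.5,0]
    - [-0.179,0.003,0.229,0,0.5,0]

```text
time_s: 18.3
position: [0.5757, -0.2437, 0.1632]
tcp_rot: [[-0.0, 1.0, -0.002], [0.709, 0.002, 0.705], [0.705, -0.001, -0.709]]
force: [0.2, -1.2, -0.0]
opening: 1.0
grasp_force: 0.0
```

Request:
send_rows:
  moves:
    - [-0.085,0,0.245,0,0,0]
    - [-0.085,0,0.245,0,0,0]
    - [-0.085,0,0.245,0,0,0]
    - [-0.085,0,0.245,0,0,0]

```text
time_s: 18.7
position: [0.5762, -0.2169, 0.106]
tcp_rot: [[-0.002, 1.0, 0.0], [0.709, 0.001, 0.705], [0.705, 0.001, -0.709]]
force: [-0.9, -0.7, 0.3]
opening: 1.001
grasp_force: 0.0
```

```bash
python3 - <<'E'
from p import *
st()
im,d=viewer.capture('top'); W=depth_world(d,'top')
m=(im.min(2)>110)&(np.abs(W[...,0]-.575)<.08)&(W[...,1]<-.10)&(W[...,1]>-.25)&(W[...,2]>.05)&(W[...,2]<.1)
print(m.sum(),np.percentile(W[m],[5,50,95],axis=0).round(3).tolist() if m.any() else '')
E
```

```text
18.7 [ 0.5762 -0.2169  0.106 ] cmd err mm [  0.7 -57.   58. ] rot err deg 0.2 J [-46.  51.  74.  29.  90. -55.] open 87.1 gf 0.0 F [-0.9 -0.7  0.3]
127 [[0.55, -0.168, 0.07], [0.576, -0.159, 0.08], [0.601, -0.15, 0.088]]
```

Request:
send_rows:
  moves:
    - [0,0,0.15,0,0,0]
    - [0,0,0.25,0,0,0]
    - [0,0,0.32,0,0,0]
    - [0,0,0.32,0,0,0]
    - [0,0,0.32,0,0,0]
    - [0,0,0.32,0,0,0]

```text
time_s: 19.35
position: [0.5768, -0.1628, 0.0494]
tcp_rot: [[-0.001, 1.0, 0.003], [0.71, -0.001, 0.704], [0.704, 0.003, -0.71]]
force: [0.8, -0.9, 0.2]
opening: 1.002
grasp_force: 0.0
```

Request:
send_rows:
  grip: 0
  moves:
    - [0,0,0,0,0,0]
    - [0,0,0,0,0,0]
    - [0,0,0,0,0,0]
    - [0,0,0,0,0,0]
    - [0,0,0,0,0,0]
    - [0,0,0,0,0,0]
    - [0,0,0,0,0,0]
    - [0,0,0,0,0,0]

```text
time_s: 20.15
position: [0.5757, -0.1609, 0.0481]
tcp_rot: [[0.0, 1.0, 0.001], [0.708, -0.001, 0.706], [0.706, 0.0, -0.708]]
force: [-0.6, -0.8, -0.5]
opening: 0.642
grasp_force: 30.0
```

```bash
python3 - <<'E'
from p import *
s=st(); p=np.array(json.load(open("cmd.json"))[0])
F=rot(0,-45); o=F.T@(np.array([.5755,-.1595,.047])-p); E=rot(0,45)
e=tcp((.573,-.245,.0235),E,o); print(e, "corner clearance", e[2]-.012-.0067)
plan([(p+[0,0,.11],F),((.574,-.2,.2),rot(0,0)),((e[0],e[1],.12),E),(e,E)])
E
```

```text
20.1 [ 0.5757 -0.1609  0.0481] cmd err mm [ 0.1 -1.   0.1] rot err deg 0.11 J [-42.  54.  80.  32.  81. -58.] open 55.8 gf 30.0 F [-0.6 -0.8 -0.5]
[ 0.57305118 -0.24399397  0.02386099] corner clearance 0.005160987940771884
5 [0.311, 0.0, -0.311, 0.0, 0.0, 0.0] -> [ 0.576 -0.16   0.158]
8 [0.005, -0.007, -0.232, 0.0, -0.5, 0.0] -> [ 0.574 -0.2    0.2  ]
8 [-0.176, -0.003, 0.319, 0.0, -0.5, 0.0] -> [ 0.573 -0.244  0.12 ]
4 [0.272, 0.0, 0.272, 0.0, 0.0, 0.0] -> [ 0.573 -0.244  0.024]
```

Request:
send_rows:
  moves:
    - [0.15,0,-0.15,0,0,0]
    - [0.311,0,-0.311,0,0,0]
    - [0.311,0,-0.311,0,0,0]
    - [0.311,0,-0.311,0,0,0]

```text
time_s: 20.55
position: [0.5763, -0.1614, 0.1594]
tcp_rot: [[-0.002, 1.0, 0.002], [0.711, -0.0, 0.703], [0.703, 0.003, -0.711]]
force: [-0.0, -0.4, -2.3]
opening: 0.642
grasp_force: 30.0
```

Request:
send_rows:
  moves:
    - [0.005,-0.007,-0.232,0,-0.5,0]
    - [0.005,-0.007,-0.232,0,-0.5,0]
    - [0.005,-0.007,-0.232,0,-0.5,0]
    - [0.005,-0.007,-0.232,0,-0.5,0]
    - [0.005,-0.007,-0.232,0,-0.5,0]
    - [0.005,-0.007,-0.232,0,-0.5,0]
    - [0.005,-0.007,-0.232,0,-0.5,0]
    - [0.005,-0.007,-0.232,0,-0.5,0]

```text
time_s: 21.35
position: [0.573, -0.2002, 0.1981]
tcp_rot: [[-0.0, 1.0, -0.003], [1.0, 0.0, 0.001], [0.001, -0.003, -1.0]]
force: [-0.1, 0.5, -1.5]
opening: 0.64
grasp_force: 30.0
```

Request:
send_rows:
  moves:
    - [-0.176,-0.003,0.319,0,-0.5,0]
    - [-0.176,-0.003,0.319,0,-0.5,0]
    - [-0.176,-0.003,0.319,0,-0.5,0]
    - [-0.176,-0.003,0.319,0,-0.5,0]
    - [-0.176,-0.003,0.319,0,-0.5,0]
    - [-0.176,-0.003,0.319,0,-0.5,0]
    - [-0.176,-0.003,0.319,0,-0.5,0]
    - [-0.176,-0.003,0.319,0,-0.5,0]
    - [-0.176,-0.003,0.319,0,-0.5,0]

```text
time_s: 22.25
position: [0.5733, -0.2463, 0.1205]
tcp_rot: [[0.003, 1.0, -0.001], [0.707, -0.003, -0.707], [-0.707, 0.001, -0.707]]
force: [0.7, -0.3, -1.2]
opening: 0.643
grasp_force: 30.0
```

Request:
send_rows:
  moves:
    - [0.12,0,0.12,0,0,0]
    - [0.2,0,0.2,0,0,0]
    - [0.24,0,0.24,0,0,0]
    - [0.26,0,0.26,0,0,0]
    - [0.272,0,0.272,0,0,0]
    - [0.272,0,0.272,0,0,0]
    - [0.272,0,0.272,0,0,0]
    - [0.272,0,0.272,0,0,0]

```text
time_s: 23.05
position: [0.5736, -0.2452, 0.0252]
tcp_rot: [[0.002, 1.0, 0.001], [0.706, -0.001, -0.708], [-0.708, 0.002, -0.706]]
force: [-0.4, 0.2, -0.7]
opening: 0.639
grasp_force: 30.0
```

```bash
python3 - <<'E'
from p import *
s=st(); p=np.array(json.load(open("cmd.json"))[0]); E=rot(0,45)
plan([(p-E[:,2]*.12,E),((.56,-.02,.24),rot(10,0))])
E
```

```text
23.1 [ 0.5736 -0.2452  0.0252] cmd err mm [ 0.6 -1.2  1.3] rot err deg 0.19 J [-14.  52.  98. -73.  46.  47.] open 55.6 gf 30.0 F [-0.4  0.2 -0.7]
5 [0.0, 0.0, -0.48, 0.0, 0.0, 0.0] -> [ 0.573 -0.159  0.109]
8 [0.023, -0.053, -0.765, -0.044, 0.499, -0.105] -> [ 0.56 -0.02  0.24]
```

Request:
send_rows:
  grip: 1
  moves:
    - [0,0,0,0,0,0]
    - [0,0,0,0,0,0]
    - [0,0,0,0,0,0]
    - [0,0,0,0,0,0]
    - [0,0,0,0,0,0]
    - [0,0,0,0,0,0]
    - [0,0,-0.1,0,0,0]
    - [0,0,-0.3,0,0,0]
    - [0,0,-0.48,0,0,0]
    - [0,0,-0.48,0,0,0]
    - [0,0,-0.48,0,0,0]

```text
time_s: 24.15
position: [0.5737, -0.1594, 0.1096]
tcp_rot: [[0.0, 1.0, 0.002], [0.706, 0.001, -0.708], [-0.708, 0.002, -0.706]]
force: [-0.8, 0.2, 0.2]
opening: 0.998
grasp_force: 0.0
```

Request:
send_rows:
  moves:
    - [0.023,-0.053,-0.765,-0.044,0.499,-0.105]
    - [0.023,-0.053,-0.765,-0.044,0.499,-0.105]
    - [0.023,-0.053,-0.765,-0.044,0.499,-0.105]
    - [0.023,-0.053,-0.765,-0.044,0.499,-0.105]
    - [0.023,-0.053,-0.765,-0.044,0.499,-0.105]
    - [0.023,-0.053,-0.765,-0.044,0.499,-0.105]
    - [0.023,-0.053,-0.765,-0.044,0.499,-0.105]
    - [0.023,-0.053,-0.765,-0.044,0.499,-0.105]

```text
time_s: 24.95
position: [0.5589, -0.0219, 0.2382]
tcp_rot: [[-0.17, 0.985, -0.003], [0.985, 0.17, -0.002], [-0.001, -0.003, -1.0]]
force: [0.1, 0.9, -0.3]
opening: 1.0
grasp_force: 0.0
```

```bash
python3 - <<'E'
from p import *
st()
im,d=viewer.capture('top'); print("z52",*palettes(im),"z32",*palettes(im,.032),sep='\n')
cv2.imwrite("pics/t4.png",cv2.resize(im[115:335,150:480,::-1],None,fx=2.4,fy=2.4))
E
```

```text
24.9 [ 0.5589 -0.0219  0.2382] cmd err mm [-1.  -2.  -1.8] rot err deg 0.29 J [-14.  24.  90.  -0.  65. -23.] open 87.0 gf 0.0 F [ 0.1  0.9 -0.3]
z52
(array([0.3715, 0.478 ]), [44, 69], np.float32(0.0), 2625)
(array([ 0.5653, -0.3514]), [57, 73], np.float32(85.1), 3863)
(array([ 0.571, -0.243]), [56, 70], np.float32(90.0), 3667)
(array([0.6039, 0.1497]), [59, 71], np.float32(130.5), 4012)
(array([ 0.765 , -0.0215]), [59, 62], np.float32(0.0), 2902)
z32
(array([0.372, 0.481]), [38, 70], np.float32(0.0), 2216)
(array([ 0.5677, -0.3555]), [58, 74], np.float32(84.0), 3962)
(array([ 0.573 , -0.2455]), [56, 71], np.float32(90.0), 3766)
(array([0.6067, 0.1522]), [60, 72], np.float32(130.3), 4114)
(array([ 0.7695, -0.022 ]), [60, 63], np.float32(0.0), 2980)
```

View pics/t4.png

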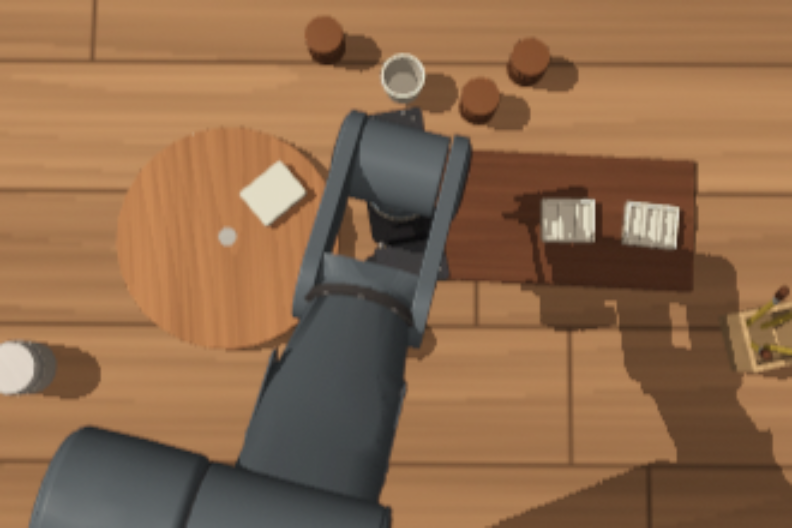

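The crop shows C at (568,220), now wells up, and A at (650,225), both on the board. Only B remains on the disc, at (273,192), and I flip it the same way.

```bash
python3 - <<'E'
from p import *
T=rot(40.4,-40)
plan([((.604,.1497,.15),T),((.604,.1497,.0405),T)])
E
```

```text
8 [0.637, 0.291, 0.36, 0.118, 0.433, -0.324] -> [0.604 0.15  0.15 ]
5 [-0.281, 0.0, 0.336, 0.0, 0.0, 0.0] -> [0.604 0.15  0.041]
```

Request:
send_rows:
  moves:
    - [0.637,0.291,0.36,0.118,0.433,-0.324]
    - [0.637,0.291,0.36,0.118,0.433,-0.324]
    - [0.637,0.291,0.36,0.118,0.433,-0.324]
    - [0.637,0.291,0.36,0.118,0.433,-0.324]
    - [0.637,0.291,0.36,0.118,0.433,-0.324]
    - [0.637,0.291,0.36,0.118,0.433,-0.324]
    - [0.637,0.291,0.36,0.118,0.433,-0.324]
    - [0.637,0.291,0.36,0.118,0.433,-0.324]
    - [0.637,0.291,0.36,0.118,0.433,-0.324]
    - [0.637,0.291,0.36,0.118,0.433,-0.324]

```text
time_s: 26.0
position: [0.6036, 0.1494, 0.1508]
tcp_rot: [[-0.498, 0.762, -0.415], [0.585, 0.648, 0.487], [0.64, -0.0, -0.769]]
force: [0.9, 0.2, 0.5]
opening: 0.998
grasp_force: 0.0
```

```bash
python3 - <<'E'
from p import *
st()
w,_=viewer.capture('wrist'); cv2.imwrite("pics/w5.png",w[:,:,::-1])
E
```

```text
26.0 [0.6036 0.1494 0.1508] cmd err mm [ -0.3  -0.3 110.2] rot err deg 0.2 J [ -9.  47.  71.  25.  93. -55.] open 86.9 gf 0.0 F [0.9 0.2 0.5]
```

View pics/w5.png

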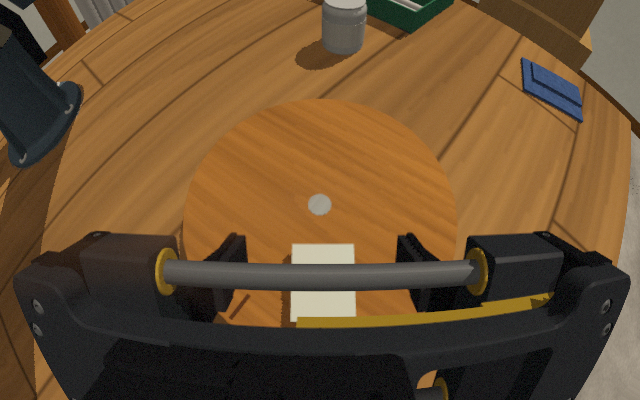

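The palette is square and centred between the fingers at (322,280). I descend and grip.

Request:
send_rows:
  moves:
    - [-0.11,0,0.131,0,0,0]
    - [-0.2,0,0.239,0,0,0]
    - [-0.281,0,0.336,0,0,0]
    - [-0.281,0,0.336,0,0,0]
    - [-0.281,0,0.336,0,0,0]
    - [-0.281,0,0.336,0,0,0]
    - [-0.281,0,0.336,0,0,0]

```text
time_s: 26.75
position: [0.6043, 0.1489, 0.041]
tcp_rot: [[-0.498, 0.762, -0.415], [0.585, 0.648, 0.488], [0.64, 0.0, -0.768]]
force: [-0.0, -0.9, -0.0]
opening: 0.999
grasp_force: 0.0
```

Request:
send_rows:
  grip: 0
  moves:
    - [0,0,0,0,0,0]
    - [0,0,0,0,0,0]
    - [0,0,0,0,0,0]
    - [0,0,0,0,0,0]
    - [0,0,0,0,0,0]
    - [0,0,0,0,0,0]
    - [0,0,0,0,0,0]
    - [0,0,0,0,0,0]

```text
time_s: 27.55
position: [0.6041, 0.1488, 0.0402]
tcp_rot: [[-0.497, 0.762, -0.415], [0.585, 0.648, 0.488], [0.641, -0.0, -0.767]]
force: [-0.4, 0.4, 0.2]
opening: 0.643
grasp_force: 30.0
```

```bash
python3 - <<'E'
from p import *
s=st()
p=np.array(json.load(open("cmd.json"))[0])
T=rot(40.4,-40); o=T.T@np.array([0,0,.042-.0405]); E=rot(0,50)
e=tcp((.575,-.16,.0483),E,o); print(e)
plan([(p+[0,0,.13],T),((.56,.03,.22),rot(20,0)),((e[0],e[1],.17),E),(e,E),(e-E[:,2]*.09,E)])
E
```

```text
27.6 [0.6041 0.1488 0.0402] cmd err mm [ 0.2 -0.9 -0.4] rot err deg 0.1 J [ -9.  56.  73.  25.  85. -59.] open 55.9 gf 30.0 F [-0.4  0.4  0.2]
[ 0.575  -0.1615  0.0483]
5 [0.334, 0.0, -0.399, 0.0, 0.0, 0.0] -> [0.604 0.15  0.171]
8 [-0.065, -0.444, -0.312, -0.079, -0.439, 0.217] -> [0.56 0.03 0.22]
9 [-0.741, -0.206, 0.2, 0.097, -0.55, 0.208] -> [ 0.575 -0.162  0.17 ]
5 [0.373, 0.0, 0.313, 0.0, 0.0, 0.0] -> [ 0.575 -0.162  0.048]
4 [0.0, 0.0, -0.36, 0.0, 0.0, 0.0] -> [ 0.575 -0.093  0.106]
```

Request:
send_rows:
  moves:
    - [0.1,0,-0.12,0,0,0]
    - [0.25,0,-0.3,0,0,0]
    - [0.334,0,-0.399,0,0,0]
    - [0.334,0,-0.399,0,0,0]
    - [0.334,0,-0.399,0,0,0]

```text
time_s: 28.05
position: [0.6044, 0.1486, 0.171]
tcp_rot: [[-0.499, 0.762, -0.413], [0.586, 0.648, 0.487], [0.639, 0.001, -0.769]]
force: [-0.4, 0.3, -1.2]
opening: 0.643
grasp_force: 30.0
```

Request:
send_rows:
  moves:
    - [-0.065,-0.444,-0.312,-0.079,-0.439,0.217]
    - [-0.065,-0.444,-0.312,-0.079,-0.439,0.217]
    - [-0.065,-0.444,-0.312,-0.079,-0.439,0.217]
    - [-0.065,-0.444,-0.312,-0.079,-0.439,0.217]
    - [-0.065,-0.444,-0.312,-0.079,-0.439,0.217]
    - [-0.065,-0.444,-0.312,-0.079,-0.439,0.217]
    - [-0.065,-0.444,-0.312,-0.079,-0.439,0.217]
    - [-0.065,-0.444,-0.312,-0.079,-0.439,0.217]
    - [-0.065,-0.444,-0.312,-0.079,-0.439,0.217]

```text
time_s: 28.95
position: [0.56, 0.0289, 0.2186]
tcp_rot: [[-0.342, 0.94, -0.001], [0.94, 0.342, -0.001], [-0.0, -0.002, -1.0]]
force: [0.7, -0.1, -1.5]
opening: 0.644
grasp_force: 30.0
```

Request:
send_rows:
  moves:
    - [-0.741,-0.206,0.2,0.097,-0.55,0.208]
    - [-0.741,-0.206,0.2,0.097,-0.55,0.208]
    - [-0.741,-0.206,0.2,0.097,-0.55,0.208]
    - [-0.741,-0.206,0.2,0.097,-0.55,0.208]
    - [-0.741,-0.206,0.2,0.097,-0.55,0.208]
    - [-0.741,-0.206,0.2,0.097,-0.55,0.208]
    - [-0.741,-0.206,0.2,0.097,-0.55,0.208]
    - [-0.741,-0.206,0.2,0.097,-0.55,0.208]
    - [-0.741,-0.206,0.2,0.097,-0.55,0.208]
    - [-0.741,-0.206,0.2,0.097,-0.55,0.208]

```text
time_s: 29.95
position: [0.5753, -0.1631, 0.1704]
tcp_rot: [[0.002, 1.0, 0.0], [0.642, -0.001, -0.766], [-0.766, 0.002, -0.642]]
force: [-1.1, -0.2, -1.7]
opening: 0.639
grasp_force: 30.0
```

Request:
send_rows:
  moves:
    - [0.15,0,0.126,0,0,0]
    - [0.25,0,0.21,0,0,0]
    - [0.32,0,0.268,0,0,0]
    - [0.345,0,0.29,0,0,0]
    - [0.36,0,0.302,0,0,0]
    - [0.373,0,0.313,0,0,0]
    - [0.373,0,0.313,0,0,0]
    - [0.373,0,0.313,0,0,0]
    - [0.373,0,0.313,0,0,0]

```text
time_s: 30.85
position: [0.5756, -0.1625, 0.0492]
tcp_rot: [[0.002, 1.0, 0.002], [0.641, 0.0, -0.767], [-0.767, 0.002, -0.641]]
force: [0.3, 0.4, -1.8]
opening: 0.637
grasp_force: 30.0
```

Request:
send_rows:
  moves:
    - [0.003,0,0.003,0,0,0]
    - [0.003,0,0.003,0,0,0]
    - [0.003,0,0.003,0,0,0]
    - [0.003,0,0.003,0,0,0]

```text
time_s: 31.25
position: [0.5755, -0.1627, 0.0479]
tcp_rot: [[0.001, 1.0, 0.001], [0.641, 0.001, -0.768], [-0.768, 0.001, -0.641]]
force: [0.7, 1.9, 3.0]
opening: 0.643
grasp_force: 30.0
```

Request:
send_rows:
  grip: 1
  moves:
    - [0,0,0,0,0,0]
    - [0,0,0,0,0,0]
    - [0,0,0,0,0,0]
    - [0,0,0,0,0,0]
    - [0,0,0,0,0,0]
    - [0,0,0,0,0,0]
    - [-0.003,0,-0.1,0,0,0]
    - [-0.003,0,-0.24,0,0,0]
    - [-0.003,0,-0.363,0,0,0]
    - [-0.003,0,-0.363,0,0,0]
    - [-0.003,0,-0.363,0,0,0]

```text
time_s: 32.35
position: [0.5753, -0.0931, 0.1063]
tcp_rot: [[0.001, 1.0, 0.002], [0.642, 0.001, -0.767], [-0.767, 0.002, -0.642]]
force: [-0.8, -0.1, -1.0]
opening: 1.0
grasp_force: 0.0
```

```bash
python3 - <<'E'
from p import *
s=st()
im,d=viewer.capture('side'); W=depth_world(d,'side')
m=(im.min(2)>110)&(np.abs(W[...,0]-.575)<.08)&(W[...,1]<-.10)&(W[...,1]>-.2)&(W[...,2]>.015)&(W[...,2]<.12)
print(m.sum(),W[m].min(0).round(3),W[m].max(0).round(3))
F=rot(0,-45); g=np.array([.5755,-.160,.048])
plan([((.575,-.2,.22),rot(0,0)),(g-F[:,2]*.12+[0,0,.03],F),(g-F[:,2]*.08,F),(g,F)])
E
```

```text
32.4 [ 0.5753 -0.0931  0.1063] cmd err mm [ 0.2 -0.5  0.2] rot err deg 0.13 J [  3.  46.  95. -61.  61.  45.] open 87.0 gf 0.0 F [-0.8 -0.1 -1. ]
15 [ 0.549 -0.17   0.077] [ 0.585 -0.157  0.084]
8 [-0.625, 0.0, 0.036, 0.0, 0.556, 0.0] -> [ 0.575 -0.2    0.22 ]
8 [-0.18, 0.002, 0.228, 0.0, 0.5, 0.0] -> [ 0.576 -0.245  0.163]
4 [-0.085, 0.0, 0.245, 0.0, 0.0, 0.0] -> [ 0.576 -0.217  0.105]
4 [0.0, 0.0, 0.32, 0.0, 0.0, 0.0] -> [ 0.576 -0.16   0.048]
```

B stands at the same spot as C did, with its top at 84 mm. I regrasp with the same approach.

Request:
send_rows:
  moves:
    - [-0.625,0,0.036,0,0.556,0]
    - [-0.625,0,0.036,0,0.556,0]
    - [-0.625,0,0.036,0,0.556,0]
    - [-0.625,0,0.036,0,0.556,0]
    - [-0.625,0,0.036,0,0.556,0]
    - [-0.625,0,0.036,0,0.556,0]
    - [-0.625,0,0.036,0,0.556,0]
    - [-0.625,0,0.036,0,0.556,0]
    - [-0.625,0,0.036,0,0.556,0]

```text
time_s: 33.3
position: [0.5735, -0.2015, 0.2186]
tcp_rot: [[0.003, 1.0, -0.003], [1.0, -0.003, -0.001], [-0.001, -0.003, -1.0]]
force: [0.7, 0.8, 0.8]
opening: 1.001
grasp_force: 0.0
```

Request:
send_rows:
  moves:
    - [-0.18,0.002,0.228,0,0.5,0]
    - [-0.18,0.002,0.228,0,0.5,0]
    - [-0.18,0.002,0.228,0,0.5,0]
    - [-0.18,0.002,0.228,0,0.5,0]
    - [-0.18,0.002,0.228,0,0.5,0]
    - [-0.18,0.002,0.228,0,0.5,0]
    - [-0.18,0.002,0.228,0,0.5,0]
    - [-0.18,0.002,0.228,0,0.5,0]

```text
time_s: 34.1
position: [0.5756, -0.2439, 0.1632]
tcp_rot: [[-0.001, 1.0, -0.002], [0.709, 0.002, 0.706], [0.706, -0.0, -0.709]]
force: [0.7, 0.1, 0.0]
opening: 1.0
grasp_force: 0.0
```

Request:
send_rows:
  moves:
    - [-0.085,0,0.245,0,0,0]
    - [-0.085,0,0.245,0,0,0]
    - [-0.085,0,0.245,0,0,0]
    - [-0.085,0,0.245,0,0,0]

```text
time_s: 34.5
position: [0.5762, -0.2171, 0.1061]
tcp_rot: [[-0.002, 1.0, 0.0], [0.708, 0.001, 0.706], [0.706, 0.002, -0.708]]
force: [0.1, -0.3, 0.7]
opening: 0.996
grasp_force: 0.0
```

```bash
python3 - <<'E'
from p import *
st()
im,d=viewer.capture('top'); W=depth_world(d,'top')
m=(im.min(2)>110)&(np.abs(W[...,0]-.575)<.08)&(W[...,1]<-.10)&(W[...,1]>-.25)&(W[...,2]>.05)&(W[...,2]<.1)
print(m.sum(),np.percentile(W[m],[5,50,95],axis=0).round(3).tolist() if m.any() else '')
E
```

```text
34.5 [ 0.5762 -0.2171  0.1061] cmd err mm [  0.6 -57.1  58. ] rot err deg 0.19 J [-46.  51.  74.  30.  90. -55.] open 86.6 gf 0.0 F [ 0.1 -0.3  0.7]
126 [[0.55, -0.168, 0.07], [0.576, -0.159, 0.081], [0.601, -0.15, 0.086]]
```

Request:
send_rows:
  moves:
    - [0,0,0.15,0,0,0]
    - [0,0,0.25,0,0,0]
    - [0,0,0.32,0,0,0]
    - [0,0,0.32,0,0,0]
    - [0,0,0.32,0,0,0]
    - [0,0,0.32,0,0,0]

```text
time_s: 35.15
position: [0.5768, -0.1629, 0.0495]
tcp_rot: [[-0.002, 1.0, 0.003], [0.71, -0.001, 0.705], [0.705, 0.004, -0.71]]
force: [-0.5, 0.1, 0.5]
opening: 0.998
grasp_force: 0.0
```

Request:
send_rows:
  grip: 0
  moves:
    - [0,0,0,0,0,0]
    - [0,0,0,0,0,0]
    - [0,0,0,0,0,0]
    - [0,0,0,0,0,0]
    - [0,0,0,0,0,0]
    - [0,0,0,0,0,0]
    - [0,0,0,0,0,0]
    - [0,0,0,0,0,0]

```text
time_s: 35.95
position: [0.5756, -0.161, 0.0482]
tcp_rot: [[-0.001, 1.0, 0.001], [0.708, -0.0, 0.707], [0.707, 0.001, -0.708]]
force: [0.4, -0.0, 1.3]
opening: 0.64
grasp_force: 30.0
```

```bash
python3 - <<'E'
from p import *
s=st(); p=np.array(json.load(open("cmd.json"))[0])
F=rot(0,-45); o=F.T@(np.array([.5755,-.1595,.047])-p); E=rot(0,45)
e=tcp((.577,-.142,.0230),E,o); print(e, "corner clearance", e[2]-.012-.0067)
plan([(p+[0,0,.11],F),((.575,-.15,.2),rot(0,0)),((e[0],e[1],.12),E),(e,E),(e-E[:,2]*.12,E),((.55,.0,.24),rot(60,0))])
E
```

```text
36.0 [ 0.5756 -0.161   0.0482] cmd err mm [ 0.1 -1.   0.1] rot err deg 0.11 J [-43.  54.  80.  32.  81. -58.] open 55.7 gf 30.0 F [ 0.4 -0.   1.3]
[ 0.57704609 -0.14090239  0.02347531] corner clearance 0.004775312421547385
5 [0.311, 0.0, -0.311, 0.0, 0.0, 0.0] -> [ 0.576 -0.16   0.158]
8 [0.147, -0.002, -0.09, 0.0, -0.5, 0.0] -> [ 0.575 -0.15   0.2  ]
8 [0.036, 0.008, 0.32, 0.0, -0.5, 0.0] -> [ 0.577 -0.141  0.12 ]
4 [0.273, 0.0, 0.273, 0.0, 0.0, 0.0] -> [ 0.577 -0.141  0.023]
5 [0.0, 0.0, -0.48, 0.0, 0.0, 0.0] -> [ 0.577 -0.056  0.108]
11 [-0.213, -0.108, -0.531, -0.261, 0.452, -0.631] -> [0.55 0.   0.24]
```

B's body clearance over the nearest jar would be thin at y = −0.142, so I use y = −0.158 instead.

```bash
python3 - <<'E'
from p import *
p=np.array([.5755,-.160,.048])
F=rot(0,-45); o=F.T@(np.array([.5755,-.1595,.047])-p); E=rot(0,45)
e=tcp((.577,-.158,.0230),E,o)
plan([(p+[0,0,.11],F),((.575,-.165,.2),rot(0,0)),((e[0],e[1],.12),E),(e,E),(e-E[:,2]*.12,E),((.55,.0,.24),rot(60,0))],start=(p,F))
E
```

```text
5 [0.311, 0.0, -0.311, 0.0, 0.0, 0.0] -> [ 0.576 -0.16   0.158]
8 [0.105, -0.002, -0.133, 0.0, -0.5, 0.0] -> [ 0.575 -0.165  0.2  ]
8 [0.032, 0.008, 0.32, 0.0, -0.5, 0.0] -> [ 0.577 -0.157  0.12 ]
4 [0.273, 0.0, 0.273, 0.0, 0.0, 0.0] -> [ 0.577 -0.157  0.024]
5 [0.0, 0.0, -0.48, 0.0, 0.0, 0.0] -> [ 0.577 -0.072  0.108]
11 [-0.168, -0.108, -0.576, -0.261, 0.453, -0.631] -> [0.55 0.   0.24]
```

Request:
send_rows:
  moves:
    - [0.15,0,-0.15,0,0,0]
    - [0.311,0,-0.311,0,0,0]
    - [0.311,0,-0.311,0,0,0]
    - [0.311,0,-0.311,0,0,0]
    - [0.311,0,-0.311,0,0,0]

```text
time_s: 36.45
position: [0.5748, -0.1605, 0.157]
tcp_rot: [[0.0, 1.0, -0.001], [0.708, 0.0, 0.707], [0.707, -0.001, -0.708]]
force: [0.6, 0.7, -1.1]
opening: 0.646
grasp_force: 30.0
```

Request:
send_rows:
  moves:
    - [0.105,-0.002,-0.133,0,-0.5,0]
    - [0.105,-0.002,-0.133,0,-0.5,0]
    - [0.105,-0.002,-0.133,0,-0.5,0]
    - [0.105,-0.002,-0.133,0,-0.5,0]
    - [0.105,-0.002,-0.133,0,-0.5,0]
    - [0.105,-0.002,-0.133,0,-0.5,0]
    - [0.105,-0.002,-0.133,0,-0.5,0]
    - [0.105,-0.002,-0.133,0,-0.5,0]

```text
time_s: 37.25
position: [0.5742, -0.1653, 0.1984]
tcp_rot: [[-0.0, 1.0, -0.002], [1.0, 0.0, 0.002], [0.002, -0.002, -1.0]]
force: [0.3, 0.5, -1.4]
opening: 0.639
grasp_force: 30.0
```

Request:
send_rows:
  moves:
    - [0.032,0.008,0.32,0,-0.5,0]
    - [0.032,0.008,0.32,0,-0.5,0]
    - [0.032,0.008,0.32,0,-0.5,0]
    - [0.032,0.008,0.32,0,-0.5,0]
    - [0.032,0.008,0.32,0,-0.5,0]
    - [0.032,0.008,0.32,0,-0.5,0]
    - [0.032,0.008,0.32,0,-0.5,0]
    - [0.032,0.008,0.32,0,-0.5,0]
    - [0.032,0.008,0.32,0,-0.5,0]

```text
time_s: 38.15
position: [0.5773, -0.1592, 0.1204]
tcp_rot: [[0.003, 1.0, -0.001], [0.707, -0.003, -0.707], [-0.707, 0.002, -0.707]]
force: [0.6, 0.5, -1.6]
opening: 0.64
grasp_force: 30.0
```

Request:
send_rows:
  moves:
    - [0.12,0,0.12,0,0,0]
    - [0.2,0,0.2,0,0,0]
    - [0.24,0,0.24,0,0,0]
    - [0.26,0,0.26,0,0,0]
    - [0.273,0,0.273,0,0,0]
    - [0.273,0,0.273,0,0,0]
    - [0.273,0,0.273,0,0,0]
    - [0.273,0,0.273,0,0,0]

```text
time_s: 38.95
position: [0.5777, -0.1579, 0.0247]
tcp_rot: [[0.002, 1.0, 0.002], [0.706, 0.0, -0.708], [-0.708, 0.003, -0.706]]
force: [0.3, -0.5, -1.7]
opening: 0.637
grasp_force: 30.0
```

Request:
send_rows:
  grip: 1
  moves:
    - [0,0,0,0,0,0]
    - [0,0,0,0,0,0]
    - [0,0,0,0,0,0]
    - [0,0,0,0,0,0]
    - [0,0,0,0,0,0]
    - [0,0,0,0,0,0]
    - [0,0,-0.1,0,0,0]
    - [0,0,-0.3,0,0,0]
    - [0,0,-0.48,0,0,0]
    - [0,0,-0.48,0,0,0]
    - [0,0,-0.48,0,0,0]

```text
time_s: 40.05
position: [0.5775, -0.0723, 0.1091]
tcp_rot: [[0.001, 1.0, 0.003], [0.707, 0.001, -0.708], [-0.708, 0.002, -0.707]]
force: [-0.6, -0.9, 0.6]
opening: 0.999
grasp_force: 0.0
```

Request:
send_rows:
  moves:
    - [-0.168,-0.108,-0.576,-0.261,0.453,-0.631]
    - [-0.168,-0.108,-0.576,-0.261,0.453,-0.631]
    - [-0.168,-0.108,-0.576,-0.261,0.453,-0.631]
    - [-0.168,-0.108,-0.576,-0.261,0.453,-0.631]
    - [-0.168,-0.108,-0.576,-0.261,0.453,-0.631]
    - [-0.168,-0.108,-0.576,-0.261,0.453,-0.631]
    - [-0.168,-0.108,-0.576,-0.261,0.453,-0.631]
    - [-0.168,-0.108,-0.576,-0.261,0.453,-0.631]
    - [-0.168,-0.108,-0.576,-0.261,0.453,-0.631]
    - [-0.168,-0.108,-0.576,-0.261,0.453,-0.631]
    - [-0.168,-0.108,-0.576,-0.261,0.453,-0.631]

```text
time_s: 41.15
position: [0.549, -0.0022, 0.2383]
tcp_rot: [[-0.863, 0.505, -0.003], [0.505, 0.863, -0.002], [0.002, -0.003, -1.0]]
force: [0.5, -0.1, 1.4]
opening: 0.998
grasp_force: 0.0
```

```bash
python3 - <<'E'
from p import *
st()
im,d=viewer.capture('top'); print("z32",*palettes(im,.032),sep='\n')
W=depth_world(d,'top')
for y in(-.355,-.245,-.158):
    m=(im.min(2)>100)&(np.abs(W[...,1]-y)<.045)&(np.abs(W[...,0]-.575)<.06); print(y,m.sum(),np.percentile(W[m][:,2],[5,50,95]).round(3))
cv2.imwrite("pics/t6.png",cv2.resize(im[115:335,150:480,::-1],None,fx=2.4,fy=2.4))
E
```

```text
41.1 [ 0.549  -0.0022  0.2383] cmd err mm [-1.  -2.2 -1.6] rot err deg 0.38 J [-12.  23.  92.  -0.  65. -71.] open 86.8 gf 0.0 F [ 0.5 -0.1  1.4]
z32
(array([0.372, 0.481]), [38, 70], np.float32(0.0), 2214)
(array([ 0.5667, -0.3553]), [60, 74], np.float32(83.7), 4146)
(array([ 0.7695, -0.022 ]), [60, 63], np.float32(0.0), 2977)
-0.355 409 [0.012 0.023 0.035]
-0.245 394 [0.011 0.022 0.035]
-0.158 390 [0.012 0.022 0.035]
```

View pics/t6.png

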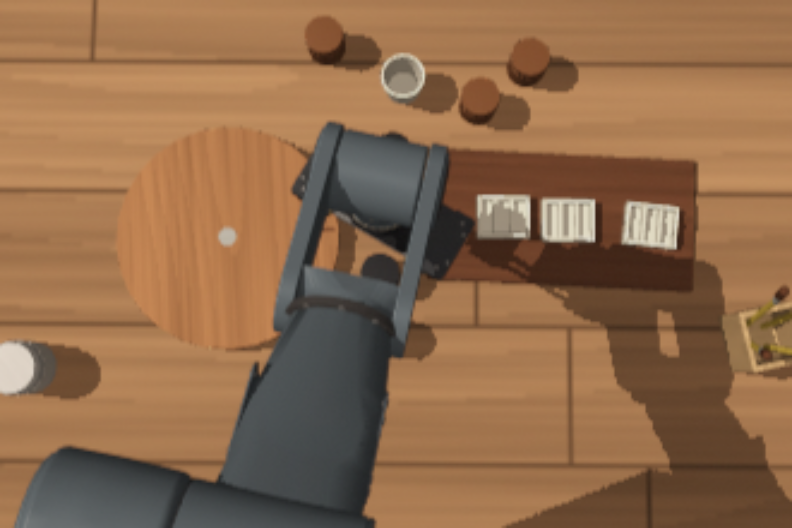

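All three palettes lie wells up on the board, at crop (503,217), (568,220) and (651,225). The board top reads about 12 mm and the rims about 33 mm. Next are the three jars.

```bash
cat > jar.py <<'E'
from p import *
import sys
a=[float(x) for x in sys.argv[1:5]]; Q=rot(90)
plan([((a[0],a[1],.17),Q),((a[0],a[1],.03),Q),((a[0],a[1],.17),Q),((a[2],a[3],.18),Q),((a[2],a[3],.0635),Q),((a[2],a[3],.18),Q)])
E
python3 jar.py .418 .0045 .469 .2125
```

```text
6 [0.466, -0.248, 0.28, 0.0, -0.001, -0.333] -> [0.418 0.005 0.17 ]
5 [0.001, 0.0, 0.56, 0.0, 0.0, 0.0] -> [0.418 0.005 0.03 ]
5 [-0.001, 0.0, -0.56, 0.0, 0.0, 0.0] -> [0.418 0.005 0.17 ]
7 [-0.203, 0.832, -0.04, 0.0, 0.0, 0.0] -> [0.469 0.213 0.18 ]
5 [0.0, 0.0, 0.466, 0.0, 0.0, 0.0] -> [0.469 0.213 0.064]
5 [0.0, 0.0, -0.466, 0.0, 0.0, 0.0] -> [0.469 0.213 0.18 ]
```

Request:
send_rows:
  moves:
    - [0.466,-0.248,0.28,0,-0.001,-0.333]
    - [0.466,-0.248,0.28,0,-0.001,-0.333]
    - [0.466,-0.248,0.28,0,-0.001,-0.333]
    - [0.466,-0.248,0.28,0,-0.001,-0.333]
    - [0.466,-0.248,0.28,0,-0.001,-0.333]
    - [0.466,-0.248,0.28,0,-0.001,-0.333]
    - [0.466,-0.248,0.28,0,-0.001,-0.333]

```text
time_s: 41.9
position: [0.4204, 0.0035, 0.1706]
tcp_rot: [[-1.0, 0.001, 0.005], [0.001, 1.0, -0.002], [-0.005, -0.002, -1.0]]
force: [1.0, 0.3, 0.4]
opening: 0.999
grasp_force: 0.0
```

```bash
python3 - <<'E'
from p import *
st()
im,d=viewer.capture('top')
t=topdown(.072,im); m=cv2.morphologyEx((t.max(2)<60).astype(np.uint8),cv2.MORPH_OPEN,np.ones((9,9)))
print(*rects(m,700,5000),sep="\n"); print(*palettes(im,.032),sep="\n")
w,_=viewer.capture('wrist'); cv2.imwrite("pics/w7.png",w[:,:,::-1])
E
```

```text
41.9 [0.4204 0.0035 0.1706] cmd err mm [ -48.5 -209.1   -9.4] rot err deg 0.28 J [ -15.   20.  114.   -0.   46. -105.] open 86.9 gf 0.0 F [1.  0.3 0.4]
(array([0.4101, 0.0659]), [56, 65], np.float32(97.1), 1887)
(array([ 0.423, -0.077]), [46, 82], np.float32(0.0), 2956)
(array([0.4981, 0.0043]), [44, 49], np.float32(75.4), 1714)
(array([ 0.653, -0.01 ]), [48, 52], np.float32(0.0), 1969)
(array([0.3715, 0.4815]), [37, 69], np.float32(0.0), 2203)
(array([ 0.5668, -0.3553]), [59, 74], np.float32(83.9), 4146)
(array([ 0.7695, -0.022 ]), [60, 63], np.float32(0.0), 2963)
```

View pics/w7.png

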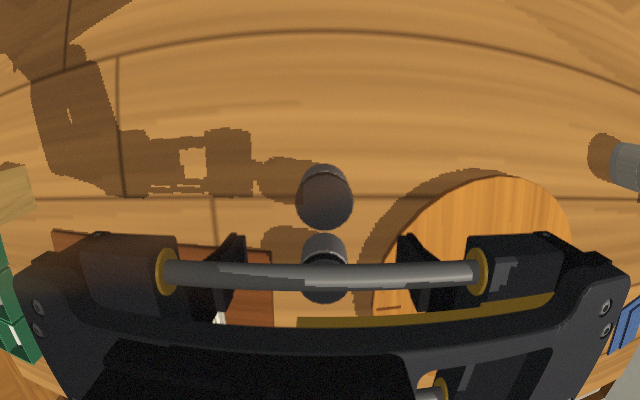

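Jar 3's lid is at (323,200) on the gripper axis, between the fingers, with jar 2 behind it at (323,268). I grasp jar 3 and carry it to the disc.

Request:
send_rows:
  moves:
    - [0.001,0,0.18,0,0,0]
    - [0.001,0,0.36,0,0,0]
    - [0.001,0,0.5,0,0,0]
    - [0.001,0,0.56,0,0,0]
    - [0.001,0,0.56,0,0,0]
    - [0.001,0,0.56,0,0,0]

```text
time_s: 42.6
position: [0.4188, 0.0035, 0.0299]
tcp_rot: [[-1.0, 0.001, 0.002], [0.001, 1.0, -0.001], [-0.002, -0.001, -1.0]]
force: [-0.1, -0.4, 0.6]
opening: 1.001
grasp_force: 0.0
```

Request:
send_rows:
  grip: 0
  moves:
    - [0,0,0,0,0,0]
    - [0,0,0,0,0,0]
    - [0,0,0,0,0,0]
    - [0,0,0,0,0,0]
    - [0,0,0,0,0,0]
    - [0,0,0,0,0,0]
    - [0,0,0,0,0,0]
    - [0,0,0,0,0,0]

```text
time_s: 43.4
position: [0.4181, 0.0038, 0.0302]
tcp_rot: [[-1.0, 0.001, 0.002], [0.001, 1.0, -0.001], [-0.002, -0.001, -1.0]]
force: [-0.3, 1.0, 5.6]
opening: 0.593
grasp_force: 30.0
```

Request:
send_rows:
  moves:
    - [-0.001,0,-0.15,0,0,0]
    - [-0.001,0,-0.35,0,0,0]
    - [-0.001,0,-0.56,0,0,0]
    - [-0.001,0,-0.56,0,0,0]
    - [-0.001,0,-0.56,0,0,0]
    - [-0.001,0,-0.56,0,0,0]

```text
time_s: 44.0
position: [0.4167, 0.004, 0.1687]
tcp_rot: [[-1.0, 0.001, -0.002], [0.001, 1.0, -0.0], [0.002, -0.0, -1.0]]
force: [-0.0, -0.2, -1.7]
opening: 0.591
grasp_force: 30.0
```

Request:
send_rows:
  moves:
    - [-0.05,0.18,-0.01,0,0,0]
    - [-0.1,0.4,-0.02,0,0,0]
    - [-0.15,0.6,-0.03,0,0,0]
    - [-0.203,0.75,-0.04,0,0,0]
    - [-0.203,0.832,-0.04,0,0,0]
    - [-0.203,0.832,-0.04,0,0,0]
    - [-0.203,0.832,-0.04,0,0,0]
    - [-0.203,0.832,-0.04,0,0,0]

```text
time_s: 44.8
position: [0.4677, 0.2105, 0.1782]
tcp_rot: [[-1.0, 0.001, -0.002], [0.001, 1.0, -0.002], [0.002, -0.002, -1.0]]
force: [-0.0, -0.2, -1.5]
opening: 0.595
grasp_force: 30.0
```

Request:
send_rows:
  moves:
    - [0,0,0.15,0,0,0]
    - [0,0,0.3,0,0,0]
    - [0,0,0.4,0,0,0]
    - [0,0,0.44,0,0,0]
    - [0,0,0.46,0,0,0]
    - [0,0,0.466,0,0,0]
    - [0,0,0.466,0,0,0]
    - [0,0,0.466,0,0,0]

```text
time_s: 45.6
position: [0.4699, 0.2118, 0.0644]
tcp_rot: [[-1.0, 0.0, 0.004], [0.0, 1.0, -0.0], [-0.004, -0.0, -1.0]]
force: [0.6, -0.5, -1.7]
opening: 0.593
grasp_force: 30.0
```

Request:
send_rows:
  moves:
    - [0,0,0.006,0,0,0]
    - [0,0,0.006,0,0,0]
    - [0,0,0.006,0,0,0]

```text
time_s: 45.9
position: [0.4693, 0.2118, 0.0622]
tcp_rot: [[-1.0, 0.0, 0.002], [0.0, 1.0, -0.001], [-0.002, -0.001, -1.0]]
force: [-0.9, 0.1, 1.5]
opening: 0.594
grasp_force: 30.0
```

Request:
send_rows:
  grip: 1
  moves:
    - [0,0,0,0,0,0]
    - [0,0,0,0,0,0]
    - [0,0,0,0,0,0]
    - [0,0,0,0,0,0]
    - [0,0,0,0,0,0]
    - [0,0,0,0,0,0]
    - [0,0,-0.15,0,0,0]
    - [0,0,-0.3,0,0,0]
    - [0,0,-0.472,0,0,0]
    - [0,0,-0.472,0,0,0]
    - [0,0,-0.472,0,0,0]

```text
time_s: 47.0
position: [0.4693, 0.2119, 0.1808]
tcp_rot: [[-1.0, 0.0, 0.004], [0.0, 1.0, -0.0], [-0.004, -0.0, -1.0]]
force: [-0.5, -0.6, -1.1]
opening: 1.0
grasp_force: 0.0
```

```bash
sed -i 's/.0635/.0625/' jar.py; python3 jar.py .497 .0045 .629 .2125; python3 -c "
from p import *
st()"
```

```text
7 [-0.113, -0.832, 0.04, 0.0, 0.0, 0.0] -> [0.497 0.005 0.17 ]
5 [0.001, 0.0, 0.56, 0.0, 0.0, 0.0] -> [0.497 0.005 0.03 ]
5 [-0.001, 0.0, -0.56, 0.0, 0.0, 0.0] -> [0.497 0.005 0.17 ]
7 [-0.527, 0.832, -0.039, 0.0, 0.0, 0.0] -> [0.629 0.213 0.18 ]
5 [0.0, 0.0, 0.47, 0.0, 0.0, 0.0] -> [0.629 0.213 0.062]
5 [0.0, 0.0, -0.47, 0.0, 0.0, 0.0] -> [0.629 0.213 0.18 ]
47.0 [0.4693 0.2119 0.1808] cmd err mm [-159.6   -0.6    0.9] rot err deg 0.19 J [ 12.  25. 100.  -0.  54. -78.] open 87.0 gf 0.0 F [-0.5 -0.6 -1.1]
```

Request:
send_rows:
  moves:
    - [-0.113,-0.832,0.04,0,0,0]
    - [-0.113,-0.832,0.04,0,0,0]
    - [-0.113,-0.832,0.04,0,0,0]
    - [-0.113,-0.832,0.04,0,0,0]
    - [-0.113,-0.832,0.04,0,0,0]
    - [-0.113,-0.832,0.04,0,0,0]
    - [-0.113,-0.832,0.04,0,0,0]
    - [-0.113,-0.832,0.04,0,0,0]

```text
time_s: 47.8
position: [0.4961, 0.0054, 0.1695]
tcp_rot: [[-1.0, -0.002, -0.0], [-0.002, 1.0, -0.0], [0.0, -0.0, -1.0]]
force: [0.1, 0.7, 0.1]
opening: 1.0
grasp_force: 0.0
```

Request:
send_rows:
  moves:
    - [0.001,0,0.18,0,0,0]
    - [0.001,0,0.36,0,0,0]
    - [0.001,0,0.5,0,0,0]
    - [0.001,0,0.56,0,0,0]
    - [0.001,0,0.56,0,0,0]
    - [0.001,0,0.56,0,0,0]

```text
time_s: 48.4
position: [0.497, 0.0048, 0.0302]
tcp_rot: [[-1.0, -0.002, 0.001], [-0.002, 1.0, -0.001], [-0.001, -0.001, -1.0]]
force: [0.7, -0.2, 1.1]
opening: 0.998
grasp_force: 0.0
```

Request:
send_rows:
  grip: 0
  moves:
    - [0,0,0,0,0,0]
    - [0,0,0,0,0,0]
    - [0,0,0,0,0,0]
    - [0,0,0,0,0,0]
    - [0,0,0,0,0,0]
    - [0,0,0,0,0,0]
    - [0,0,0,0,0,0]
    - [0,0,0,0,0,0]

```text
time_s: 49.2
position: [0.4971, 0.0037, 0.0303]
tcp_rot: [[-1.0, 0.001, 0.002], [0.001, 1.0, -0.001], [-0.002, -0.001, -1.0]]
force: [0.3, 2.8, 5.9]
opening: 0.59
grasp_force: 30.0
```

Request:
send_rows:
  moves:
    - [-0.001,0,-0.15,0,0,0]
    - [-0.001,0,-0.35,0,0,0]
    - [-0.001,0,-0.56,0,0,0]
    - [-0.001,0,-0.56,0,0,0]
    - [-0.001,0,-0.56,0,0,0]
    - [-0.001,0,-0.56,0,0,0]

```text
time_s: 49.8
position: [0.4955, 0.0039, 0.1685]
tcp_rot: [[-1.0, 0.0, -0.002], [0.0, 1.0, -0.0], [0.002, -0.0, -1.0]]
force: [-0.4, 0.2, -1.5]
opening: 0.593
grasp_force: 30.0
```

Request:
send_rows:
  moves:
    - [-0.1,0.16,-0.01,0,0,0]
    - [-0.22,0.35,-0.02,0,0,0]
    - [-0.34,0.53,-0.03,0,0,0]
    - [-0.44,0.7,-0.039,0,0,0]
    - [-0.527,0.832,-0.039,0,0,0]
    - [-0.527,0.832,-0.039,0,0,0]
    - [-0.527,0.832,-0.039,0,0,0]
    - [-0.527,0.832,-0.039,0,0,0]
    - [-0.527,0.832,-0.039,0,0,0]

```text
time_s: 50.7
position: [0.6276, 0.2102, 0.1785]
tcp_rot: [[-1.0, 0.002, -0.002], [0.002, 1.0, -0.002], [0.002, -0.002, -1.0]]
force: [0.6, -1.0, -2.1]
opening: 0.593
grasp_force: 30.0
```

Request:
send_rows:
  moves:
    - [0,0,0.15,0,0,0]
    - [0,0,0.3,0,0,0]
    - [0,0,0.4,0,0,0]
    - [0,0,0.44,0,0,0]
    - [0,0,0.46,0,0,0]
    - [0,0,0.47,0,0,0]
    - [0,0,0.47,0,0,0]
    - [0,0,0.47,0,0,0]

```text
time_s: 51.5
position: [0.6301, 0.2117, 0.0638]
tcp_rot: [[-1.0, 0.0, 0.004], [0.0, 1.0, -0.0], [-0.004, -0.0, -1.0]]
force: [0.1, -1.2, -1.2]
opening: 0.592
grasp_force: 30.0
```

Request:
send_rows:
  moves:
    - [0,0,0.006,0,0,0]
    - [0,0,0.006,0,0,0]
    - [0,0,0.006,0,0,0]

```text
time_s: 51.8
position: [0.6302, 0.2118, 0.0624]
tcp_rot: [[-1.0, 0.0, 0.004], [0.0, 1.0, -0.0], [-0.004, -0.0, -1.0]]
force: [-0.2, -0.2, 5.6]
opening: 0.59
grasp_force: 30.0
```

Request:
send_rows:
  grip: 1
  moves:
    - [0,0,0,0,0,0]
    - [0,0,0,0,0,0]
    - [0,0,0,0,0,0]
    - [0,0,0,0,0,0]
    - [0,0,0,0,0,0]
    - [0,0,0,0,0,0]
    - [0,0,-0.15,0,0,0]
    - [0,0,-0.3,0,0,0]
    - [0,0,-0.476,0,0,0]
    - [0,0,-0.476,0,0,0]
    - [0,0,-0.476,0,0,0]

```text
time_s: 52.9
position: [0.6296, 0.2118, 0.1814]
tcp_rot: [[-1.0, 0.0, 0.005], [0.0, 1.0, -0.0], [-0.005, -0.0, -1.0]]
force: [0.0, 0.6, -0.0]
opening: 1.0
grasp_force: 0.0
```

```bash
python3 jar.py .6535 -.010 .549 .285
```

```text
7 [-0.099, -0.89, 0.04, 0.0, 0.0, 0.0] -> [ 0.654 -0.01   0.17 ]
5 [0.001, 0.0, 0.56, 0.0, 0.0, 0.0] -> [ 0.653 -0.01   0.03 ]
5 [-0.001, 0.0, -0.56, 0.0, 0.0, 0.0] -> [ 0.654 -0.01   0.17 ]
4 [0.209, 0.59, -0.02, 0.0, 0.0, 0.0] -> [0.601 0.138 0.175]
6 [0.21, 0.59, -0.021, 0.0, 0.0, 0.0] -> [0.549 0.285 0.18 ]
5 [0.0, 0.0, 0.47, 0.0, 0.0, 0.0] -> [0.549 0.285 0.063]
5 [0.0, 0.0, -0.47, 0.0, 0.0, 0.0] -> [0.549 0.285 0.18 ]
```

Request:
send_rows:
  moves:
    - [-0.099,-0.89,0.04,0,0,0]
    - [-0.099,-0.89,0.04,0,0,0]
    - [-0.099,-0.89,0.04,0,0,0]
    - [-0.099,-0.89,0.04,0,0,0]
    - [-0.099,-0.89,0.04,0,0,0]
    - [-0.099,-0.89,0.04,0,0,0]
    - [-0.099,-0.89,0.04,0,0,0]
    - [-0.099,-0.89,0.04,0,0,0]

```text
time_s: 53.7
position: [0.6526, -0.0094, 0.1688]
tcp_rot: [[-1.0, -0.001, -0.001], [-0.001, 1.0, 0.0], [0.001, 0.0, -1.0]]
force: [0.4, -0.3, -0.4]
opening: 1.001
grasp_force: 0.0
```

Request:
send_rows:
  moves:
    - [0.001,0,0.18,0,0,0]
    - [0.001,0,0.36,0,0,0]
    - [0.001,0,0.5,0,0,0]
    - [0.001,0,0.56,0,0,0]
    - [0.001,0,0.56,0,0,0]
    - [0.001,0,0.56,0,0,0]

```text
time_s: 54.3
position: [0.6545, -0.0103, 0.0311]
tcp_rot: [[-1.0, -0.001, 0.003], [-0.001, 1.0, -0.001], [-0.003, -0.001, -1.0]]
force: [0.5, -0.1, 0.6]
opening: 0.996
grasp_force: 0.0
```

Request:
send_rows:
  grip: 0
  moves:
    - [0,0,0,0,0,0]
    - [0,0,0,0,0,0]
    - [0,0,0,0,0,0]
    - [0,0,0,0,0,0]
    - [0,0,0,0,0,0]
    - [0,0,0,0,0,0]
    - [0,0,0,0,0,0]
    - [0,0,0,0,0,0]

```text
time_s: 55.1
position: [0.6536, -0.0108, 0.0304]
tcp_rot: [[-1.0, 0.001, 0.002], [0.001, 1.0, -0.001], [-0.002, -0.001, -1.0]]
force: [-0.5, 1.2, 3.3]
opening: 0.587
grasp_force: 30.0
```

Request:
send_rows:
  moves:
    - [-0.001,0,-0.15,0,0,0]
    - [-0.001,0,-0.35,0,0,0]
    - [-0.001,0,-0.56,0,0,0]
    - [-0.001,0,-0.56,0,0,0]
    - [-0.001,0,-0.56,0,0,0]
    - [-0.001,0,-0.56,0,0,0]

```text
time_s: 55.7
position: [0.6518, -0.0107, 0.1679]
tcp_rot: [[-1.0, 0.0, -0.003], [0.0, 1.0, -0.0], [0.003, -0.0, -1.0]]
force: [-0.8, -0.5, -1.3]
opening: 0.593
grasp_force: 30.0
```

```bash
python3 - <<'E'
from p import *
st()
im,d=viewer.capture('top')
t=topdown(.104,im); m=cv2.morphologyEx((t.max(2)<60).astype(np.uint8),cv2.MORPH_OPEN,np.ones((9,9)))
print(*rects(m,700,5000),sep="\n"); print(*palettes(im,.032),sep="\n")
E
```

```text
55.7 [ 0.6518 -0.0107  0.1679] cmd err mm [ 102.9 -295.7  -12.2] rot err deg 0.21 J [ -11.   36.   81.   -0.   64. -101.] open 51.6 gf 30.0 F [-0.8 -0.5 -1.3]
(array([0.27 , 0.212]), [38, 46], np.float32(90.0), 976)
(array([0.4513, 0.1978]), [29, 71], np.float32(166.4), 1102)
(array([ 0.5012, -0.0115]), [55, 205], np.float32(178.8), 4696)
(array([0.6284, 0.1979]), [34, 56], np.float32(16.6), 1284)
(array([0.6621, 0.0059]), [22, 99], np.float32(92.7), 1202)
(array([ 0.6803, -0.0923]), [52, 89], np.float32(172.9), 3568)
(array([0.6834, 0.0197]), [98, 101], np.float32(76.4), 2507)
(array([0.372, 0.481]), [38, 70], np.float32(0.0), 2244)
(array([ 0.566 , -0.3549]), [58, 72], np.float32(83.7), 3804)
```

Request:
send_rows:
  moves:
    - [0.06,0.17,-0.01,0,0,0]
    - [0.13,0.36,-0.02,0,0,0]
    - [0.209,0.59,-0.02,0,0,0]
    - [0.209,0.59,-0.02,0,0,0]

```text
time_s: 56.15
position: [0.5969, 0.1412, 0.1721]
tcp_rot: [[-1.0, -0.004, -0.006], [-0.004, 1.0, 0.001], [0.006, 0.001, -1.0]]
force: [1.1, -0.1, -2.1]
opening: 0.59
grasp_force: 30.0
```

Request:
send_rows:
  moves:
    - [0.06,0.17,-0.01,0,0,0]
    - [0.13,0.36,-0.02,0,0,0]
    - [0.18,0.5,-0.021,0,0,0]
    - [0.21,0.59,-0.021,0,0,0]
    - [0.21,0.59,-0.021,0,0,0]
    - [0.21,0.59,-0.021,0,0,0]
    - [0.21,0.59,-0.021,0,0,0]

```text
time_s: 56.85
position: [0.5491, 0.2828, 0.1787]
tcp_rot: [[-1.0, 0.002, -0.0], [0.002, 1.0, -0.002], [0.0, -0.002, -1.0]]
force: [0.2, 0.7, -1.2]
opening: 0.589
grasp_force: 30.0
```

Request:
send_rows:
  moves:
    - [0,0,0.15,0,0,0]
    - [0,0,0.3,0,0,0]
    - [0,0,0.4,0,0,0]
    - [0,0,0.44,0,0,0]
    - [0,0,0.46,0,0,0]
    - [0,0,0.476,0,0,0]
    - [0,0,0.476,0,0,0]
    - [0,0,0.476,0,0,0]

```text
time_s: 57.65
position: [0.5505, 0.2843, 0.0624]
tcp_rot: [[-1.0, 0.001, 0.005], [0.001, 1.0, 0.0], [-0.005, 0.0, -1.0]]
force: [0.8, -0.4, 0.1]
opening: 0.592
grasp_force: 30.0
```

Request:
send_rows:
  grip: 1
  moves:
    - [0,0,0,0,0,0]
    - [0,0,0,0,0,0]
    - [0,0,0,0,0,0]
    - [0,0,0,0,0,0]
    - [0,0,0,0,0,0]
    - [0,0,0,0,0,0]
    - [0,0,-0.15,0,0,0]
    - [0,0,-0.3,0,0,0]
    - [0,0,-0.476,0,0,0]
    - [0,0,-0.65,0,0,0]
    - [0,0,-0.65,0,0,0]
    - [0,0,-0.65,0,0,0]

```text
time_s: 58.85
position: [0.5493, 0.2844, 0.2247]
tcp_rot: [[-1.0, 0.0, 0.004], [0.0, 1.0, 0.0], [-0.004, 0.0, -1.0]]
force: [-0.8, -0.6, -0.8]
opening: 1.001
grasp_force: 0.0
```

Request:
send_rows:
  moves:
    - [0.55,-0.5,-0.2,0,0,0]
    - [0.55,-0.5,-0.2,0,0,0]
    - [0.55,-0.5,-0.2,0,0,0]
    - [0.55,-0.5,-0.2,0,0,0]
    - [0.55,-0.5,-0.2,0,0,0]
    - [0.55,-0.5,-0.2,0,0,0]
    - [0.55,-0.5,-0.2,0,0,0]

```text
time_s: 59.55
position: [0.4119, 0.1597, 0.2724]
tcp_rot: [[-1.0, 0.0, 0.001], [0.0, 1.0, -0.001], [-0.001, -0.001, -1.0]]
force: [0.9, 1.2, 0.4]
opening: 0.999
grasp_force: 0.0
```

```bash
python3 - <<'E'
from p import *
st()
im,d=viewer.capture('top'); print(*palettes(im,.032),sep="\n")
cv2.imwrite("pics/t9.png",cv2.resize(im[115:335,150:480,::-1],None,fx=2.4,fy=2.4))
E
```

```text
59.5 [0.4119 0.1597 0.2724] cmd err mm [-137.  -125.3   92.4] rot err deg 0.03 J [  7.  12. 103.  -0.  65. -83.] open 86.9 gf 0.0 F [0.9 1.2 0.4]
(array([0.3715, 0.4815]), [37, 69], np.float32(0.0), 2202)
(array([ 0.7695, -0.022 ]), [60, 63], np.float32(0.0), 2956)
```

View pics/t9.png

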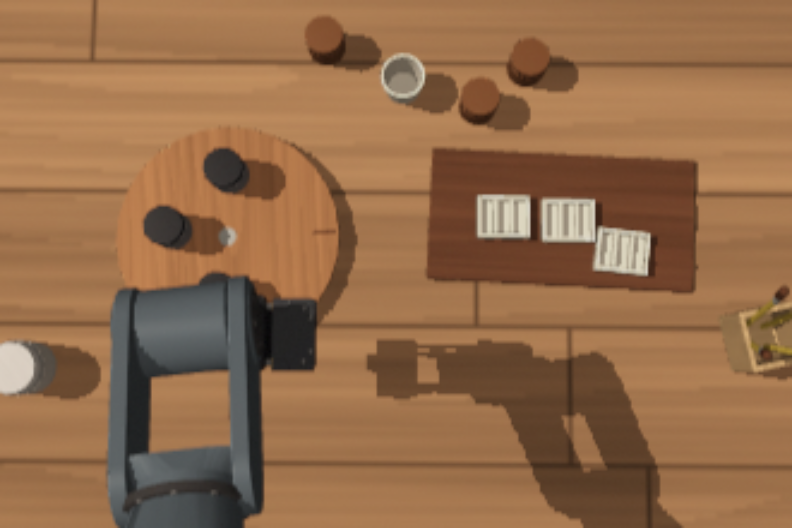

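Palette A has been knocked aside to crop (622,251). B at (503,217) and C at (568,220) are in place. Two jars stand at (225,170) and (167,227), and the third is under the arm at about (215,285). I check whether A still lies flat and clear of C.

Request:
send_rows:
  moves:
    - [0.1,-0.9,-0.1,0,0,0]
    - [0.1,-0.9,-0.1,0,0,0]
    - [0.1,-0.9,-0.1,0,0,0]
    - [0.1,-0.9,-0.1,0,0,0]
    - [0.1,-0.9,-0.1,0,0,0]
    - [0.1,-0.9,-0.1,0,0,0]
    - [0.1,-0.9,-0.1,0,0,0]

```text
time_s: 60.3
position: [0.3866, -0.0657, 0.2978]
tcp_rot: [[-1.0, 0.002, 0.0], [0.002, 1.0, 0.0], [-0.0, 0.0, -1.0]]
force: [0.2, 0.3, -0.4]
opening: 1.0
grasp_force: 0.0
```

```bash
python3 - <<'E'
from p import *
s=st()
im,d=viewer.capture('top'); W=depth_world(d,'top')
t=topdown(.032,im); hsv=cv2.cvtColor(t,cv2.COLOR_RGB2HSV)
m=((hsv[...,1]<75)&(hsv[...,2]>130)).astype(np.uint8)
m=cv2.morphologyEx(m,cv2.MORPH_CLOSE,np.ones((7,7)));print(*rects(m,1500,20000),sep="\n")
# rim heights of A by quadrant
c=np.array([.533,-.318]); 
for sx in(-1,1):
  for sy in(-1,1):
    k=(im.min(2)>150)&((W[...,0]-c[0])*sx>0.008)&((W[...,0]-c[0])*sx<.04)&((W[...,1]-c[1])*sy>.01)&((W[...,1]-c[1])*sy<.045); print(sx,sy,k.sum(),np.percentile(W[k][:,2],[10,50,90]).round(3))
# jars: dark tops by height
for lo,hi in((.09,.12),(.06,.085)):
    k=((W[...,2]>lo)&(W[...,2]<hi)&(im.max(2)<70)&(W[...,1]>-.05)&(W[...,1]<.4)&(W[...,0]>.4)).astype(np.uint8)
    n,l,stt,_=cv2.connectedComponentsWithStats(k)
    for i in range(1,n):
        if stt[i,4]>60: q=W[l==i]; print(lo,stt[i,4],np.median(q,0).round(3),"r",np.hypot(*(np.median(q,0)[:2]-[.549,.2125])).round(3))
cv2.imwrite("pics/z.png",cv2.resize(im[160:260,300:450,::-1],None,fx=5,fy=5,interpolation=cv2.INTER_CUBIC))
E
```

```text
60.3 [ 0.3866 -0.0657  0.2978] cmd err mm [-162.3 -350.7  117.8] rot err deg 0.08 J [ -26.    6.  107.    0.   67. -116.] open 87.0 gf 0.0 F [ 0.2  0.3 -0.4]
(array([0.3715, 0.4815]), [37, 69], np.float32(0.0), 2142)
(array([ 0.5526, -0.2812]), [83, 170], np.float32(60.8), 8245)
(array([ 0.5775, -0.158 ]), [59, 72], np.float32(90.0), 4026)
(array([ 0.77 , -0.022]), [60, 62], np.float32(0.0), 2942)
(array([9.435e-01, 5.000e-04]), [13, 999], np.float32(90.0), 11912)
-1 -1 40 [0.012 0.026 0.033]
-1 1 41 [0.015 0.028 0.035]
1 -1 32 [0.016 0.027 0.035]
1 1 57 [0.014 0.03  0.036]
0.09 200 [0.63  0.208 0.104] r 0.081
0.09 205 [0.554 0.283 0.104] r 0.07
0.09 210 [0.47  0.212 0.104] r 0.079
```

View pics/z.png

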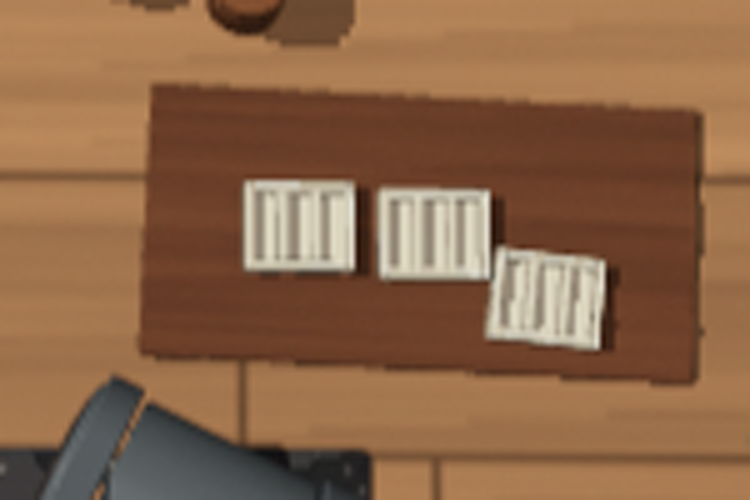

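A (547,300) still lies wells up and fully on the board. Its rims read 33–36 mm in all four quadrants, and it only abuts C (435,235) at a corner. All three jar lids are at 104 mm, within 81 mm of the disc's axis. Everything is in place, so I hand in.

```bash
python3 -c "
from rig import ticket
print(ticket.hand_in())"
```

```text
the job is handed in; nothing more can be done
None
```

I handed the job in with all three palettes wells up on the board and all three jars upright on the lazy Susan; one palette was knocked a few centimetres late in the run and now touches its neighbour at a corner, but it still lies flat on the board, so I left it there, and the hand-in returned no verdict.

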